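# Change the spool on the line winder with the forked key

## Robot

A 6-joint arm with a two-finger parallel gripper is mounted at the origin on a cart in front of the work surface, level with it; the furniture and walls round the work are solid. World frame = base frame: x ahead of the robot, y to its left, z up, the work surface at z = 0. Lengths are in m, angles in rad, forces in N, time in s.
With the tool pointing down it reaches from about 0.35 to 0.875 m from the base axis. Payload 15.5 kg.
Tool frame: the origin (TCP) lies at the very end of the fingers, on their centre line; the grasp point (between the pads) lies 19 mm behind it; z points along the fingers, y is the direction in which the jaws open and shut (so a half turn about z gives the same grasp; the last joint's range is limited). The gripper opens to 85 mm and grips with 20 to 120 N. Pads are 22 mm wide; open, the fingers measure 114 mm over their backs; the gripper's body (76 mm by 85 mm) begins 54 mm behind the grasp point. The pads swing forward as they close: fully open they stand 13 mm farther back than shut.
Start: joints at [-1.236, 0.494, 1.345, -0, 1.302, -0.096], TCP at [0.26, -0.568, 0.231] pointing down, gripper open.
Joint ranges: [-2.91, 2.91], [-0.82, 2.16], [0.22, 2.67], [-1.22, 4.37], [0.12, 2.79], [-3.08, 3.08]. Speed limits (rad/s): [1.89, 1.89, 2.57, 3.01, 3.01, 3.01].

## Interface

Orientations are given as a rotation vector (axis times angle).
In Python, from workcell import manip gives the robot as it stands.
- The arm moves only by the shell command python3 -m jog 'ROWS' [FORCE]. ROWS is JSON, one flat list of numbers, 5 for each row, row after row: the shift along the tool's x, y, z in mm, then the turn about the tool's z in degrees, then the gripper command: -1 is shut, 1 is fully open, values between are in proportion. A call has 1 to 12 rows; each row shifts and turns the commanded pose from where the row before left it, along the tool's axes as they then stand; what a row does not reach is not made up. A row lasts 1/8 s, in which the tool goes at most 62.5 mm and 10.7 degrees, less where a joint would pass 70% of its speed; a pose out of reach is approached as far as the arm can. A call with a gripper value outside its range is refused whole. The fingers move at their own pace and stop on an object; FORCE is the grip in N (left out, the last holds). Time passes only in rows, so rows that do not move let the fingers close. It gives the time, the measured TCP pose, the force and the opening at its end, in the units of the state.
- manip.observe(): the state, without advancing time (a new reading comes with each control period).
- manip.get_image(name): name is "scene" or "side" or "wrist"; returns (picture, depth): 384x512x3 uint8, blue, green, red; 384x512 float32, m along the optical axis (not along the pixel's ray), 0 where there is no reading.
- manip.camera_info(name): a dict with "fx", "fy", "cx", "cy" (pixels), "T" (4x4, takes a point from camera to world coordinates). Camera axes: x right, y up, looking along -z (the intrinsics and any distortion apply to the point x, -y, -z); pixel columns grow to the right and rows downward; lengths in m; the calibration is good to about 2 mm. A picture is of the moment at which its call begins: read the wrist's pose just before it. camera_info takes no time and is no camera call; for the wrist camera it gives the pose at the moment of the call.
- manip.job_done(): hands the job in, once; it reports no verdict.
The state is a dict: "time_s": time; "joints": joint angles; "joint_velocities": joint speeds; "joint_torque": joint torques, N m; "ee_pos": TCP position; "tcp_rot": TCP orientation; "wrist_force": force on the tool from outside, world axes, zero at the start; "wrist_torque": the same for the moment, N m; "finger_gap": opening from 0.0 (shut) to 1.0 (fully open).
Only numpy, scipy, OpenCV 4.12 (cv2) and the standard library are available. Lean on these libraries where they do the work, as an engineer would, in place of code of your own. Each camera call takes 0.05 s, during which the arm holds its last target.

## Task

Change the spool on the line winder: push the forked key down astride the spring bar, between the blue tailstock and the brass collar, until it is fully home and holds the bar back by itself, then lift the empty spool out into the white box and stand the spool of orange line on the rollers in its place. Finally pull the key out so that the spring bar closes on the new spool, and stand the key back in its wooden block. Work the bar only with the key, and leave the spool of green line and the other things where they are.

Things in the scene. Friction and masses are not known exactly. Their poses are not given: they have to be found in the camera images.
- winder: line winder fixed to the table; grey base 90 x 245 x 12 mm. Origin on the table below the mounted spool's middle; local y runs along its axis (66 mm up) from the spring end (-y) to the crank end (+y). Blue blocks, 79 mm high: tailstock y = -85 to -38 mm (44 mm wide; its rear wall, y = -85 to -75, is 90 mm high), end plate y = -160 to -150, headstock y = +26 to +62; crank to y = +123 mm, not higher
- spool_seat (a point): on the winder: middle of a properly mounted spool, 66 mm up, winder y = 0. The spool rests on two slippery white rollers along y and is clamped between the headstock's black disc (radius 16 mm, face at y = +15 mm, with a fixed nose of 13 mm diameter that stands out 4 mm) and the like nose and shoulder of the spring bar
- spring_bar (a joint): sliding bar on the winder's axis (m), pushed by a coil spring (5 to 7 N): 0 = closed on a spool, -0.006 = run on with no spool; grows as it draws back from the spool (winder -y), at most 0.018. The key fully in holds it at 0.013; its nose tip is then at winder y = -24 mm. When the key is pulled out it pushes the spool home onto the fixed nose by itself
- load_point (a point): on the winder, 66 mm up, winder y = -6.5 mm: middle of the 35 mm wide space between the two nose tips (y = -24 to +11 mm) while the key is in. Slide the 30 mm wide spool 6.5 mm towards -y, to this point, to clear the fixed nose before lifting; set the new spool down with its middle here, resting on the rollers
- key_gate (a point): on the winder, 71 mm up, winder y = -95.5 mm: where the key's notch lies when the key is fully home. The gap for the key is between the tailstock's rear face (y = -85 mm) and the brass collar (diameter 28 mm) on the 10 mm thick bar: 8 mm wide (y = -93 to -85) while the bar is closed, 21 mm with the key in
- key: forked key, 118 mm tall, upright, tines down. Origin at the middle of its underside (tine tips), z up. Its +y face is flat (y = +10.5 mm); the tines' -y face slopes: 3 mm thick at the tips (y = +7.5 to +10.5), 21 mm from 41 mm above the tips on. Two tines, each 10 mm wide in x, 15 mm slot, 50 mm long; above them a smooth aluminium body 35 x 21 mm (x, y)
- key_notch (a point): top of the slot between the key's tines, 50 mm above the tips. The key goes in with its axes parallel to the winder's, flat face close to the tailstock (2 mm off is fine), pressed straight down (up to about 15 N) until the notch is on the bar, tips 21 mm above the table; it then stays there when released
- key_grip (a point): middle of the key's red grip, 98 mm above the tips; the grip is 28 x 18 mm (x, y) and reaches from 75 to 118 mm above the tips
- key_block: wooden block 75 x 60 x 70 mm (x, y, z), fixed; origin at the middle of its underside. In its top a pocket 40 x 26 mm (x, y), 62 mm deep, 3 mm bevelled mouth, in which the key stands with its axes parallel to the block's, tips 8 mm above the table
- empty_spool: empty grey spool, 90 mm diameter, 30 mm wide, 60 g; two flanges 5 mm thick, bare hub of 32 mm diameter, bore 16 mm. Origin at its middle; its axis is its y axis. Mounted on the winder at the start, axis level; its rim stands 32 mm above the blocks beside it and can be gripped there across the 30 mm width
- orange_spool: same spool wound with orange line (80 mm diameter), about 120 g. Origin at its middle, axis = its y axis. Stands on its rim in one place of the rack at the start, axis level, 60 mm above the table
- green_spool: same spool with green line, in the other place of the rack; it stays there
- spool_rack: wooden rack 215 x 58 mm (x, y), fixed, with two places for standing spools at x = -53 and +53 mm; the spools' axes lie along its y
- carton: open white plastic box for empties, outside 140 x 110 x 52 mm (x, y, z), walls and floor 4 mm; origin at the middle of its underside; fixed
- glue_jar: cream glue jar 56 x 56 x 70 mm behind the winder, a bystander; origin under its middle
- line_spool: small blue line spool 64 x 64 x 22 mm behind the winder, a bystander; origin under its middle

How it is judged:
On the way, in this order (a step that is already met when the one before it is completed fails the run):
1. the key is fully home astride the bar and holds it back without being held (value of joint spring_bar above 0.0115 m and distance between key_notch and key_gate below 0.007 m and contact force between the fingers and key below 0.1 N), for 0.2 s.
2. the empty spool lies in the white box while the key still holds the bar back (value of joint spring_bar above 0.0115 m and distance between key_notch and key_gate below 0.007 m and x of empty_spool in the frame of carton between -0.068 and 0.068 m and y of empty_spool in the frame of carton between -0.053 and 0.053 m and height (world z) of empty_spool below 0.056 m and linear speed of empty_spool below 0.05 m/s and contact force between the fingers and empty_spool below 0.1 N), for 0.2 s.
3. the orange spool stands released on the rollers between the noses, the key still in (value of joint spring_bar above 0.0115 m and distance between key_notch and key_gate below 0.007 m and distance between orange_spool and spool_seat below 0.014 m and angle between the y axis of orange_spool and the y axis of winder, either way round below 0.15 rad and linear speed of orange_spool below 0.05 m/s and contact force between the fingers and orange_spool below 0.1 N), for 0.2 s.
4. the key is out and the bar has closed on the orange spool (distance between key_notch and key_gate above 0.06 m and value of joint spring_bar between -0.003 and 0.003 m and distance between orange_spool and spool_seat below 0.0045 m), for 0.2 s.
At the end, for the whole second after the job is handed in: the orange spool is mounted: its middle within 4.5 mm of the seat, axis within 0.06 rad of the winder's, spring bar within 3 mm of its closed position; the empty spool is inside the white box; the key stands upright in its block, tips on the pocket's floor (within 8 mm); all at rest (distance between orange_spool and spool_seat below 0.0045 m and angle between the y axis of orange_spool and the y axis of winder, either way round below 0.06 rad and value of joint spring_bar between -0.003 and 0.003 m and x of empty_spool in the frame of carton between -0.068 and 0.068 m and y of empty_spool in the frame of carton between -0.053 and 0.053 m and height (world z) of empty_spool below 0.056 m and linear speed of empty_spool below 0.05 m/s and horizontal distance between key and key_block below 0.015 m and height (world z) of key below 0.016 m and angle between key's own z axis and vertical below 0.12 rad and linear speed of each of key, orange_spool below 0.03 m/s); the robot touches nothing.
It fails at once if the spring bar is drawn back by anything but the key (value of joint spring_bar above 0.005 m and distance between key_notch and key_gate above 0.085 m).
It fails at once if the fingers pull the spring bar back themselves (value of joint spring_bar above 0.005 m and contact force between the fingers and spring_bar above 2 N).
It fails at once if the green spool is moved more than 30 mm (distance of green_spool from where it was at the start of the episode above 0.03 m).
It fails at once if the glue jar or the small line spool behind the winder is moved more than 30 mm (distance of any of glue_jar, line_spool from where it was at the start of the episode above 0.03 m).
It also fails if it takes over 64 s, if anything falls off the work surface, if the arm or the gripper's body presses on something with over 40 N, if the wrist force passes 120 N, or if a joint passes its speed limit or range.

## Working session

There is one attempt and no reset: what is moved stays moved. The work goes in short steps, Python scripts to look and compute and a shell command to move; the robot and the scene stay as the last step left them, time stands still between calls to the robot, and variables do not carry over. Pictures are saved under pics/ and viewed, and the job is handed in when it is done.

```bash
ls -la; mkdir -p pics; cat > h.py <<'E'
import numpy as np, cv2, pickle
from workcell import manip
def snap(n,tag):
    ci=manip.camera_info(n); im,d=manip.get_image(n)
    cv2.imwrite(f'pics/{tag}.png',im); np.savez(f'pics/{tag}.npz',im=im,d=d,T=np.array(ci['T']),k=np.array([ci['fx'],ci['fy'],ci['cx'],ci['cy']]))
    return ci
def load(tag): return np.load(f'pics/{tag}.npz')
def cloud(tag):
    z=load(tag); d=z['d']; fx,fy,cx,cy=z['k']; v,u=np.indices(d.shape)
    P=np.stack([(u-cx)/fx*d,-(v-cy)/fy*d,-d],-1)
    return P@z['T'][:3,:3].T+z['T'][:3,3], d>0, z['im']
def crop(tag,x0,y0,x1,y1,s,out):
    im=cv2.imread(f'pics/{tag}.png')[y0:y1,x0:x1]; cv2.imwrite(f'pics/{out}.png',cv2.resize(im,None,fx=s,fy=s,interpolation=cv2.INTER_CUBIC))
E
python3 - <<'E'
from h import *
print(manip.observe())
for n in('scene','side','wrist'):
    ci=snap(n,n+'0'); print({k:(np.round(v,3).tolist()) if k!='dist' else v for k,v in ci.items()})
E
```

```text
total 12
drwxr-xr-x  3 agent agent 4096 Dec  7 15:19 .
drwxr-xr-x 23 root  root  4096 Dec  7 15:19 ..
drwxr-xr-x  2 agent agent 4096 Dec  7 15:19 pics
{'time_s': 0.0, 'joints': array([-1.23651739e+00,  4.94202322e-01,  1.34612568e+00,  1.66882229e-05,
        1.30250314e+00, -9.54868717e-02]), 'joint_velocities': array([ 5.74712998e-05, -9.46992693e-04, -1.30287199e-03,  1.01035847e-03,
        4.58196481e-04,  4.59166693e-04]), 'joint_torque': array([-2.06593133e-03, -8.82145071e+01, -3.83874464e+01, -5.47922609e-04,
        9.89775639e-03, -6.23824099e-05]), 'ee_pos': array([ 0.26030853, -0.56781793,  0.2306902 ]), 'tcp_rot': array([-3.06813854e+00, -6.69621891e-01,  2.06550558e-04]), 'wrist_force': array([ 0.54322659, -0.52647156,  0.20016957]), 'wrist_torque': array([-0.00364423, -0.00547247, -0.01380422]), 'finger_gap': 0.9996528638758714}
{'fx': 392.725, 'fy': 392.725, 'cx': 250.818, 'cy': 181.761, 'T': [[-0.54, 0.365, -0.758, -0.238], [-0.841, -0.237, 0.486, 0.546], [-0.002, 0.9, 0.436, 0.574], [0.0, 0.0, 0.0, 1.0]]}
{'fx': 380.832, 'fy': 380.832, 'cx': 248.952, 'cy': 187.358, 'T': [[-0.948, 0.2, -0.248, 0.388], [-0.318, -0.615, 0.722, 0.633], [-0.008, 0.763, 0.647, 0.653], [0.0, 0.0, 0.0, 1.0]]}
{'fx': 301.553, 'fy': 301.553, 'cx': 253.686, 'cy': 192.762, 'T': [[0.417, 0.875, 0.244, 0.322], [-0.909, 0.402, 0.111, -0.54], [-0.001, -0.268, 0.963, 0.374], [0.0, 0.0, 0.0, 1.0]]}
```

View pics/scene0.png

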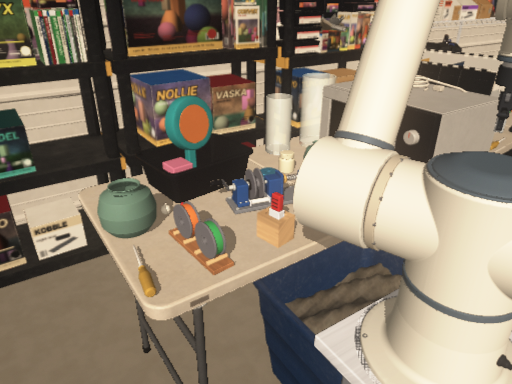

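View pics/side0.png

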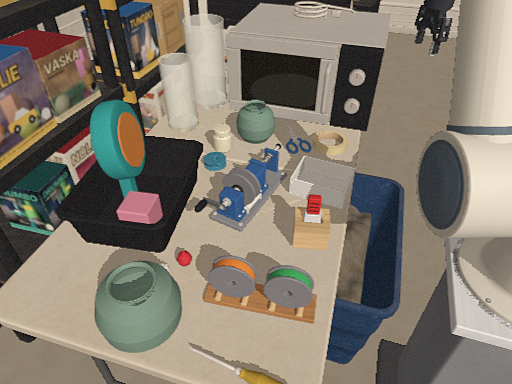

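View pics/wrist0.png

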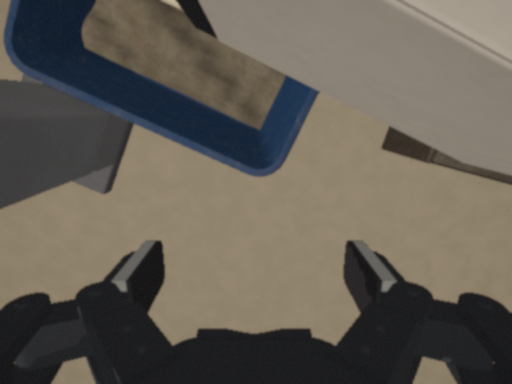

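```bash
python3 - <<'E'
from h import *
crop('side0',180,130,370,330,4,'c1')
P,ok,im=cloud('side0')
for (u,v) in [(232,277),(290,290),(248,180),(313,203),(265,307),(320,180),(310,245),(230,215),(222,137),(215,160),(90,310)]:
    print((u,v),np.round(P[v,u],3),ok[v,u])
# top-down map: x 0.2..1.0 (down->up), y -0.7..0.5 (left = +y)
S=500
img=np.zeros((400,600,3),np.uint8); H=np.full((400,600),-1.)
for t in ('side0','scene0'):
    P,ok,im=cloud(t)
    for p,c in zip(P[ok],im[ok]):
        r=int((1.0-p[0])*S); q=int((0.4-p[1])*S)
        if 0<=r<400 and 0<=q<600 and -0.01<p[2]<0.3 and p[2]>H[r,q]: H[r,q]=p[2]; img[r,q]=c
cv2.imwrite('pics/top.png',img)
E
```

```text
(232, 277) [0.557 0.242 0.078] True
(290, 290) [0.451 0.231 0.07 ] True
(248, 180) [ 0.618 -0.029  0.081] True
(313, 203) [0.451 0.039 0.114] True
(265, 307) [0.493 0.242 0.012] True
(320, 180) [ 0.465 -0.181  0.002] True
(310, 245) [0.443 0.061 0.009] True
(230, 215) [0.639 0.041 0.024] True
(222, 137) [ 0.765 -0.229  0.05 ] True
(215, 160) [ 0.759 -0.155  0.02 ] True
(90, 310) [ 0.814  0.346 -0.001] True
```

View pics/c1.png

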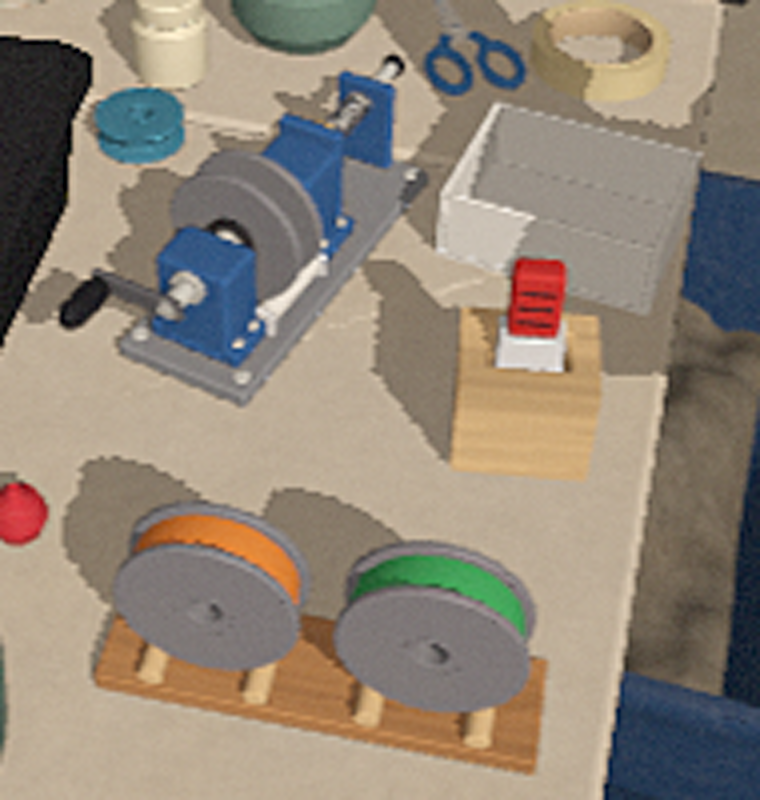

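View pics/top.png

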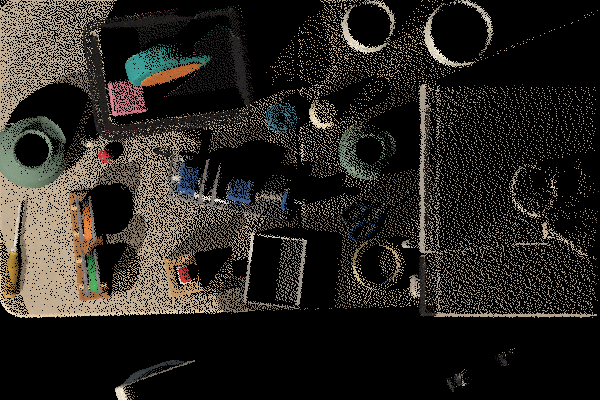

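```bash
cat >> h.py <<'E'
def ray(tag,u,v,z):
    q=load(tag); fx,fy,cx,cy=q['k']; T=q['T']
    r=T[:3,:3]@np.array([(u-cx)/fx,-(v-cy)/fy,-1]); o=T[:3,3]
    return o+r*(z-o[2])/r[2]
def tool():
    from scipy.spatial.transform import Rotation as R
    o=manip.observe(); M=R.from_rotvec(o['tcp_rot']).as_matrix()
    return np.array(o['ee_pos']),M,o
def shift(target,yawx=None):
    """target world TCP; print shift in mm in tool axes (current) ; yawx desired tool-x heading deg (mod 180)"""
    p,M,o=tool(); yaw=np.degrees(np.arctan2(M[1,0],M[0,0]))
    print('t',round(o['time_s'],2),'tcp',np.round(p,4),'yawx',round(yaw,2),'gap',round(o['finger_gap'],3),'F',np.round(o['wrist_force'],1),'tilt',np.round(M[:,2],4))
    if target is not None:
        print(' shift mm',np.round(M.T@(np.array(target)-p)*1000,1), 'dist',np.linalg.norm(np.array(target)-p)*1000)
    if yawx is not None:
        d=(yaw-yawx+90)%180-90; print(' turn',round(d,2))
E
python3 - <<'E'
from h import *
c=lambda x,y:(x/4+180,y/4+130)
for n,pt,z in [('base nr',(240,402),.012),('base nl',(122,345),.012),('base fr',(427,175),.012),('blk a',(460,310),.07),('blk b',(600,316),.07),
  ('rack l',(97,683),0.0),('rack r',(535,772),0.0),('rack tr',(547,662),0.012)]:
    print(n,np.round(ray('side0',*c(*pt),z),3))
p,M,o=tool(); print(M)
shift([0.28,-0.3,0.36]); shift([0.55,0.05,0.36])
E
```

```text
base nr [0.604 0.07  0.012]
base nl [0.687 0.048 0.012]
base fr [ 0.554 -0.167  0.012]
blk a [0.492 0.017 0.07 ]
blk b [ 0.417 -0.002  0.07 ]
rack l [0.612 0.259 0.   ]
rack r [0.399 0.238 0.   ]
rack tr [0.404 0.186 0.012]
[[ 9.09055524e-01  4.16674875e-01 -3.19428167e-04]
 [ 4.16674989e-01 -9.09055089e-01  8.93163940e-04]
 [ 8.17811725e-05 -9.45033342e-04 -9.99999550e-01]]
t 0.15 tcp [ 0.2603 -0.5679  0.2308] yawx 24.62 gap 1.002 F [0.6 0.2 0.3] tilt [-3.e-04  9.e-04 -1.e+00]
 shift mm [ 129.5 -235.5 -128.9] dist 298.06806384911266
t 0.15 tcp [ 0.2603 -0.5679  0.2308] yawx 24.62 gap 1.002 F [0.6 0.2 0.3] tilt [-3.e-04  9.e-04 -1.e+00]
 shift mm [ 520.8 -441.1 -128.7] dist 694.5500525082057
```

```bash
python3 -m jog '[26,-47,-26,0,1,26,-47,-26,0,1,26,-47,-26,0,1,26,-47,-26,0,1,26,-47,-26,0,1]'; python3 -m jog '[43,-23,0,0,1,43,-23,0,0,1,43,-23,0,0,1,43,-23,0,0,1,43,-23,0,0,1,43,-23,0,0,1,43,-23,0,0,1,43,-23,0,0,1,47,-21,0,0,1,0,0,0,8.2,1,0,0,0,8.2,1,0,0,0,8.2,1]'; python3 - <<'E'
from h import *
shift([0.55,0.05,0.36],0); snap('wrist','w1'); shift([0.55,0.05,0.36],0)
E
```

```text
time_s: 0.78
ee_pos: [0.2804, -0.2985, 0.3619]
tcp_rot: [-3.069, -0.669, -0.0]
wrist_force: [1.0, 0.0, 0.3]
finger_gap: 1.001
time_s: 2.28
ee_pos: [0.5506, 0.0491, 0.361]
tcp_rot: [3.142, -0.006, -0.001]
wrist_force: [-0.7, -0.6, 0.0]
finger_gap: 1.0
t 2.27 tcp [0.5506 0.0491 0.361 ] yawx -0.22 gap 1.0 F [-0.7 -0.6  0. ] tilt [-7.e-04 -0.e+00 -1.e+00]
 shift mm [-0.6 -0.9  1. ] dist 1.4530372586470772
 turn -0.22
t 2.33 tcp [0.5506 0.049  0.361 ] yawx -0.66 gap 0.998 F [ 0.  -0.1 -0.2] tilt [-6.e-04  0.e+00 -1.e+00]
 shift mm [-0.6 -1.   1. ] dist 1.518073911933323
 turn -0.66
```

View pics/w1.png

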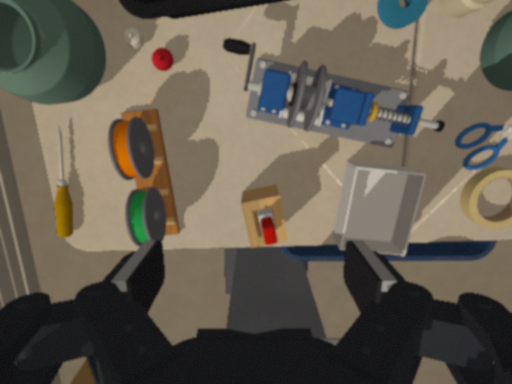

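```bash
python3 - <<'E'
from h import *
snap('wrist','w2'); shift(None)
crop('w2',90,50,290,260,4,'c2'); crop('w2',235,40,455,150,3.6,'c3')
crop('w2',230,150,430,260,4,'c4')
E
```

```text
t 2.38 tcp [0.5506 0.049  0.3611] yawx -0.1 gap 1.001 F [ 0.  -0.9  0.6] tilt [-5.e-04  0.e+00 -1.e+00]
```

View pics/c2.png

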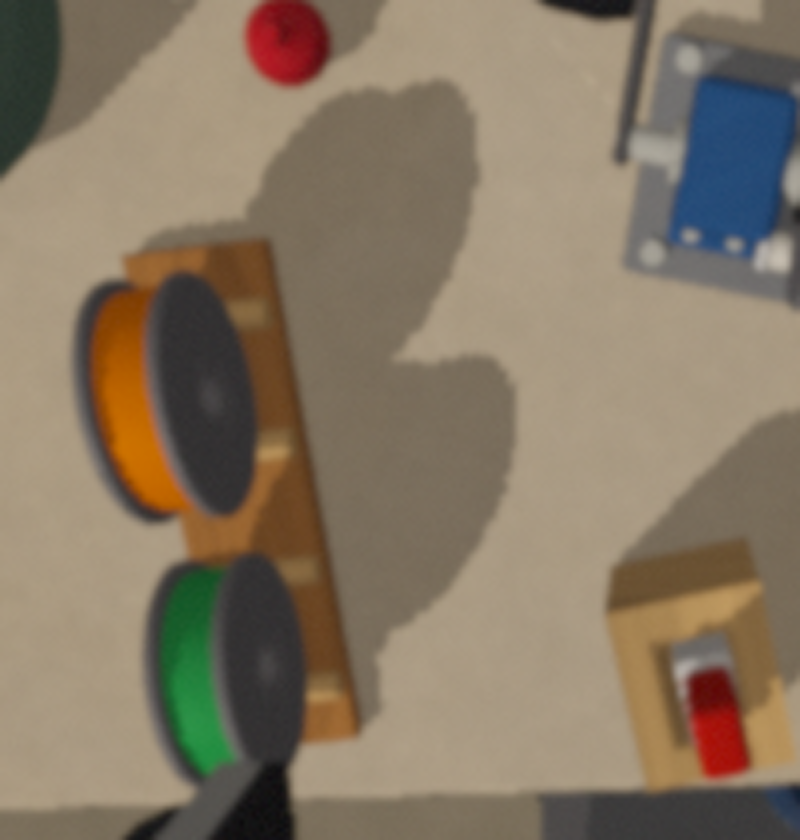

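View pics/c3.png

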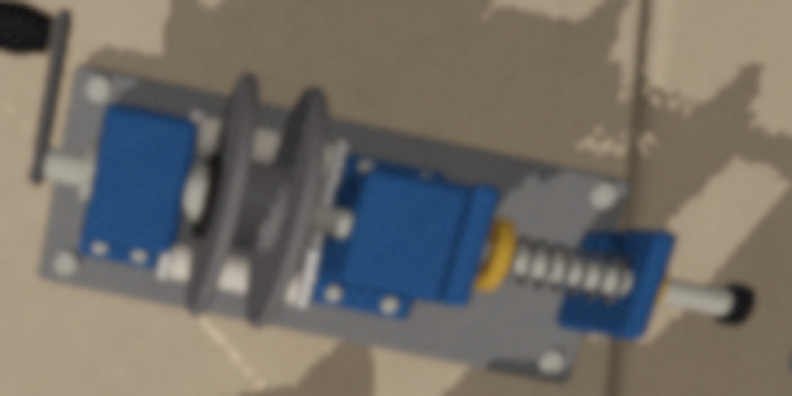

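View pics/c4.png

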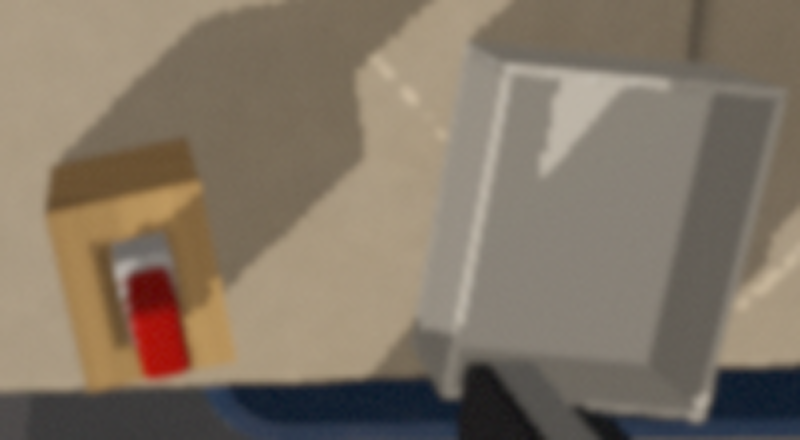

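```bash
python3 - <<'E'
from h import *
P,ok,im=cloud('w2')
v,u=np.indices(ok.shape)
def sel(u0,v0,u1,v1,z0,z1,name):
    m=ok&(u>=u0)&(u<u1)&(v>=v0)&(v<v1)&(P[...,2]>z0)&(P[...,2]<z1)
    q=P[m]; r=cv2.minAreaRect((q[:,:2]*1000).astype(np.float32))
    print(name,len(q),'c',np.round(r[0],1),'size',np.round(r[1],1),'ang',round(r[2],1),'z med',np.round(np.median(q[:,2]),4)); return m
c=lambda x,y,s=3.6,ox=235,oy=40:(x/s+ox,y/s+oy)
print('base corners'); B=[ray('w2',*c(*p),.012) for p in [(82,70),(40,277),(567,380),(628,178)]]
for b in B: print(np.round(b,4))
print('centre',np.mean(B,0), 'sizes',[round(np.linalg.norm(B[i]-B[(i+1)%4])*1000,1) for i in range(4)])
d=(B[0]+B[1]-B[2]-B[3]); print('y axis heading-90',np.degrees(np.arctan2(d[1],d[0]))-90)
d=(B[0]+B[3]-B[1]-B[2]); print('x heading',np.degrees(np.arctan2(d[1],d[0])))
sel(257,60,300,120,.074,.084,'head'); sel(320,75,380,135,.074,.084,'tail'); sel(320,75,380,135,.086,.095,'tailwall');sel(385,100,430,140,.074,.084,'endplate')
sel(240,185,290,250,.065,.075,'block'); sel(335,155,430,260,.047,.056,'carton'); sel(255,200,285,250,.114,.14,'key'); sel(255,200,285,250,.07,.09,'keybody')
sel(100,110,190,250,.006,.018,'rack'); sel(105,112,157,185,.03,.12,'orange')
sel(300,60,330,135,.095,.12,'empty rim')
E
```

```text
base corners
[0.6901 0.0415 0.012 ]
[0.6061 0.0606 0.012 ]
[ 0.5583 -0.1764  0.012 ]
[ 0.6445 -0.1929  0.012 ]
centre [ 0.62475932 -0.06679878  0.012     ] sizes [np.float64(86.1), np.float64(241.8), np.float64(87.8), np.float64(238.7)]
y axis heading-90 -11.200343938744595
x heading -11.82213376148011
head 1223 c [638.5  18.7] size [51.1 59.1] ang 78.2 z med 0.0795
tail 1072 c [620.2 -90.4] size [64.8 43.7] ang 78.5 z med 0.0796
tailwall 272 c [639.5 -79.7] size [87.4 38.7] ang 43.6 z med 0.0903
endplate 308 c [ 601.4 -159.2] size [39.1 48.3] ang 8.5 z med 0.0783
block 1309 c [451.7  33.2] size [75.6 60. ] ang 11.8 z med 0.0706
carton 940 c [ 459.7 -152.3] size [111.2 139.9] ang 83.3 z med 0.0519
key 269 c [453.4  28.7] size [26.7 17.9] ang 11.0 z med 0.1255
keybody 634 c [448.6  25.7] size [45.3 75.7] ang 89.4 z med 0.071
rack 1773 c [511.  220.9] size [214.1  57.7] ang 5.5 z med 0.0127
orange 2317 c [563.3 226.5] size [89.6 32. ] ang 5.5 z med 0.0888
empty rim 457 c [635.1 -21.9] size [30.1 70.1] ang 78.7 z med 0.1069
```

```bash
python3 -m jog '[0,0,40,-6,0.6,0,0,40,-5.9,0.6]'; python3 - <<'E'
from h import *
shift([0.453,0.030,0.16],11.6);print(tool()[2]['joints'])
E
```

```text
time_s: 2.62
ee_pos: [0.5508, 0.0489, 0.2805]
tcp_rot: [3.123, 0.338, 0.002]
wrist_force: [0.4, -0.6, -1.0]
finger_gap: 0.797
t 2.62 tcp [0.5508 0.0489 0.2805] yawx 12.35 gap 0.797 F [ 0.4 -0.6 -1. ] tilt [ 0.001 -0.    -1.   ]
 shift mm [-99.7  -2.5 120.4] dist 156.31164004957276
 turn 0.75
[-1.94838348e-02  3.45209293e-01  1.45549161e+00  2.88436443e-07
  1.33988973e+00  1.33575260e+00]
```

```bash
python3 -m jog '[-33,-0.8,40,0,0.2,-33,-0.8,40,0,0.2,-33.7,-0.8,40,0,0.2,0,0,0,0,0.2]'; python3 - <<'E'
from h import *
shift([0.453,0.030,0.092],11.8); snap('wrist','w3'); shift(None)
E
```

```text
time_s: 3.12
ee_pos: [0.4484, 0.0306, 0.1591]
tcp_rot: [-3.123, -0.331, 0.011]
wrist_force: [1.9, -0.4, 0.4]
finger_gap: 0.6
t 3.12 tcp [0.4484 0.0306 0.1591] yawx 12.11 gap 0.6 F [ 1.9 -0.4  0.4] tilt [-7.e-03  4.e-04 -1.e+00]
 shift mm [ 4.8  1.7 67. ] dist 67.21682737089394
 turn 0.31
t 3.17 tcp [0.4513 0.0306 0.1606] yawx 12.08 gap 0.601 F [ 0.4 -0.6  0.9] tilt [-2.7e-03  2.0e-04 -1.0e+00]
```

View pics/w3.png

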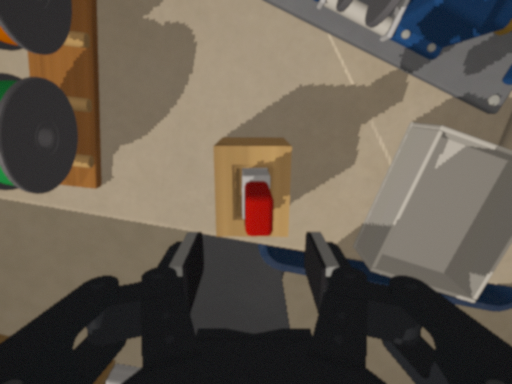

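```bash
python3 -m jog '[1.5,2.2,35,0.3,0.2,0,0,34,0,0.2,0,0,0,0,0.2]'; python3 - <<'E'
from h import *
shift([0.453,0.028,0.092],11.8); snap('side','s1'); shift([0.453,0.028,0.092],11.8)
crop('s1',260,120,380,270,5,'c5')
E
```

```text
time_s: 3.55
ee_pos: [0.4548, 0.0289, 0.0916]
tcp_rot: [-3.125, -0.321, 0.003]
wrist_force: [0.8, 0.3, 0.5]
finger_gap: 0.598
t 3.55 tcp [0.4548 0.0289 0.0916] yawx 11.73 gap 0.598 F [0.8 0.3 0.5] tilt [-1.9e-03  1.0e-04 -1.0e+00]
 shift mm [-2.   0.5 -0.4] dist 2.0790546551737434
 turn -0.07
t 3.6 tcp [0.4553 0.0288 0.0927] yawx 11.71 gap 0.597 F [ 0.5 -0.1  0.7] tilt [-3.e-04  0.e+00 -1.e+00]
 shift mm [-2.5  0.3  0.7] dist 2.5740041463279764
 turn -0.09
```

View pics/c5.png

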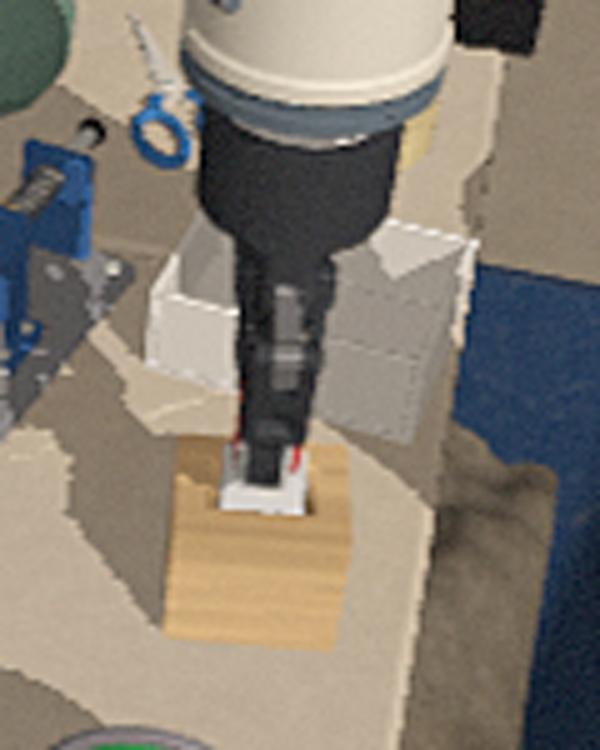

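```bash
python3 -m jog '[0,0,0,0,-1,0,0,0,0,-1,0,0,0,0,-1,0,0,0,0,-1]' 70; python3 - <<'E'
from h import *
shift(None)
E
python3 -m jog '[0,0,-30,0,-1,0,0,-40,0,-1,0,0,-40,0,-1,0,0,-30,0,-1,0,0,0,0,-1]'; python3 - <<'E'
from h import *
shift(None); snap('side','s2'); snap('scene','sc2'); shift(None)
crop('s2',240,90,380,230,5,'c5'); crop('sc2',230,120,330,240,6,'c6')
E
```

```text
time_s: 4.1
ee_pos: [0.4553, 0.0296, 0.0936]
tcp_rot: [-3.125, -0.318, -0.004]
wrist_force: [-2.1, 12.6, 14.5]
finger_gap: 0.204
t 4.1 tcp [0.4553 0.0296 0.0936] yawx 11.62 gap 0.204 F [-2.1 12.6 14.5] tilt [ 0.0023  0.0012 -1.    ]
time_s: 4.72
ee_pos: [0.4558, 0.0288, 0.2349]
tcp_rot: [3.125, 0.319, 0.008]
wrist_force: [0.1, -0.4, -1.3]
finger_gap: 0.203
t 4.72 tcp [0.4558 0.0288 0.2349] yawx 11.64 gap 0.203 F [ 0.1 -0.4 -1.3] tilt [ 5.2e-03 -4.0e-04 -1.0e+00]
t 4.83 tcp [0.4545 0.0288 0.2325] yawx 11.63 gap 0.199 F [-0.4 -0.4 -2. ] tilt [ 8.e-04 -1.e-04 -1.e+00]
```

View pics/c5.png

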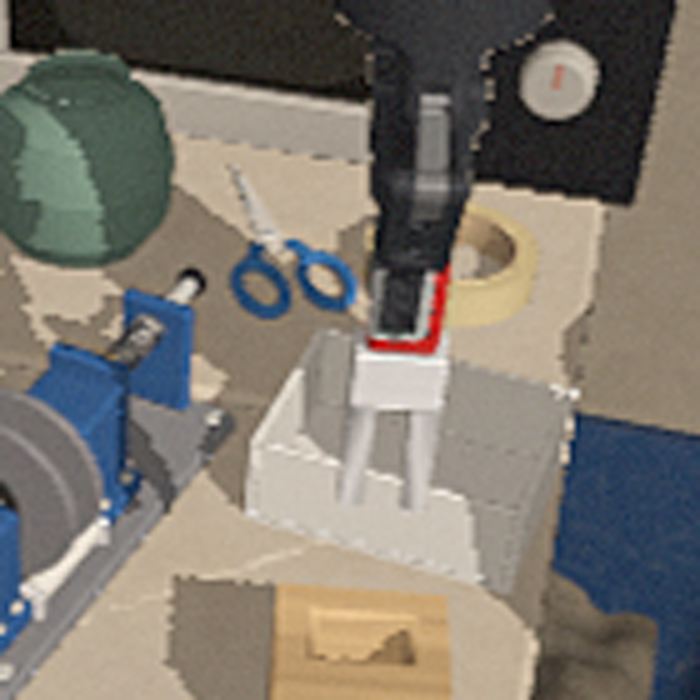

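View pics/c6.png

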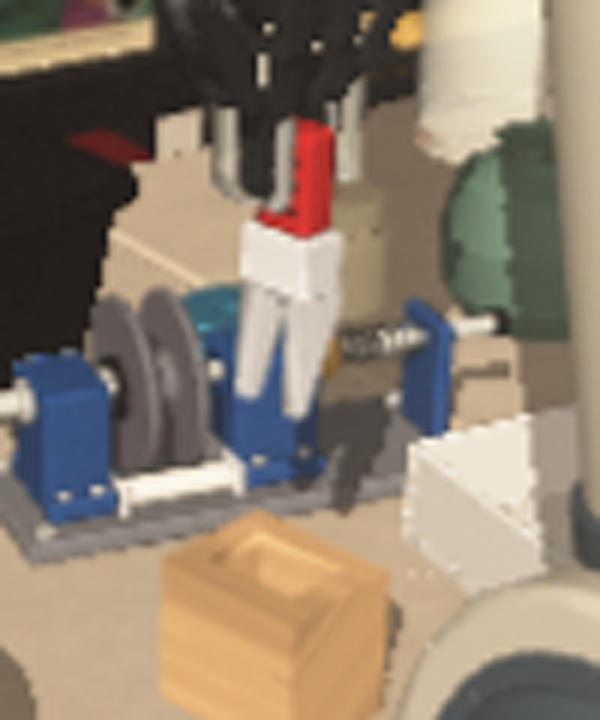

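```bash
python3 - <<'E'
from h import *
for t,(u0,v0,u1,v1) in {'s2':(305,155,332,195),'sc2':(266,155,290,192)}.items():
    P,ok,im=cloud(t)
    a=np.radians(11.7); ex=np.array([np.cos(a),np.sin(a)]); ey=np.array([-np.sin(a),np.cos(a)])
    c=np.array([.4545,.0288])
    q=P[v0:v1,u0:u1][ok[v0:v1,u0:u1]]; 
    l=np.c_[(q[:,:2]-c)@ex,(q[:,:2]-c)@ey,q[:,2]]*1000
    l=l[(abs(l[:,0])<30)&(abs(l[:,1])<25)]
    for z in range(110,215,8):
        s=l[abs(l[:,2]-z)<4]
        if len(s)>3: print(t,z,len(s),'x',np.round(np.percentile(s[:,0],[2,50,98]),1),'y',np.round(np.percentile(s[:,1],[2,50,98]),1))
E
```

```text
s2 150 25 x [-19.  -11.   14.8] y [11.7 13.  14.6]
s2 158 34 x [-18.5   6.4  15.3] y [ 7.8 13.  15.1]
s2 166 36 x [-19.3  -9.8  14.1] y [ 3.2 13.  14.6]
s2 174 32 x [-18.5  -2.5  14.9] y [11.2 12.5 15.5]
s2 182 44 x [-19.1  -2.1  15.3] y [-2.6 12.3 14.7]
s2 190 34 x [-18.6  -2.1  14.2] y [10.8 12.7 14.6]
s2 198 58 x [-19.5   0.8  15.3] y [-2.6 12.1 13.9]
s2 206 55 x [-18.5  -4.9  13.9] y [10.5 12.2 14.4]
s2 214 66 x [-19.   -0.7  15. ] y [ 7.1 12.1 14. ]
sc2 150 17 x [-21.2   3.8  13. ] y [ 6.4 11.3 13.4]
sc2 158 28 x [-21.2 -12.2  12.3] y [ 4.4 11.5 13.5]
sc2 166 40 x [-21.3   2.6  13.6] y [ 2.1 10.6 13.5]
sc2 174 43 x [-21.2   2.6  13.9] y [-2.6 10.1 13.4]
sc2 182 48 x [-22.7 -13.6  10.9] y [-4.2  8.  13.1]
sc2 190 47 x [-23.1 -16.   12. ] y [-6.6  8.7 12.9]
sc2 198 43 x [-22.  -14.   12.3] y [-6.8 10.2 13.2]
sc2 206 53 x [-22.5 -13.7  11.7] y [-9.9 10.2 13. ]
sc2 214 51 x [-22.6 -12.9  12. ] y [-8.5 10.2 12.2]
```

```bash
python3 - <<'E'
from h import *
P,ok,im=cloud('w2')
a=np.radians(-11.5); ex=np.array([np.cos(a),np.sin(a)]); ey=np.array([-np.sin(a),np.cos(a)])
o=np.array([.635,-.022]); Q=np.stack([(P[...,:2]-o)@ex,(P[...,:2]-o)@ey,P[...,2]],-1)*1000
blue=(im[...,0].astype(int)-im[...,2]>50)
m=ok&(abs(Q[...,0])<60)&(Q[...,1]>-180)&(Q[...,1]<80)
def pr(n,s):
    q=Q[m&s]; print(n,len(q),'x',np.round(np.percentile(q[:,0],[1,5,50,95,99]),1),'y',np.round(np.percentile(q[:,1],[1,5,50,95,99]),1))
z=Q[...,2]; y=Q[...,1]
T=blue&(abs(z-79)<3)
pr('head',T&(y>20)); pr('tail',T&(y<-30)&(y>-80)); pr('end',T&(y<-120)); pr('wall',blue&(abs(z-90)<2.5)&(y<-60)&(y>-100))
pr('spool',(z>85)&(y>-30)&(y<30)); 
pr('spooltop',(z>105)&(y>-30)&(y<30)); 
pr('base',(abs(z-12)<3))
pr('bar end',(z<80)&(z>60)&(y<-95)&(y>-150)&~blue)
# heading by tail edges
for nm,s in (('tail',T&(y<-30)&(y>-80)),('head',T&(y>20))):
    for y0 in (-75,-65,-55,-45,30,40,50,58):
        q=Q[m&s&(abs(y-y0)<4)]
        if len(q)>20: print(nm,y0,np.round([q[:,0].min(),q[:,0].max()],1))
E
```

```text
head 891 x [-24.3 -22.3  -0.7  19.9  21.8] y [28.4 29.9 44.7 59.1 60.4]
tail 896 x [-21.7 -19.9  -0.9  17.4  19.3] y [-75.  -73.6 -56.6 -39.9 -38.5]
end 161 x [-20.2 -18.8  -1.6  14.5  16.5] y [-156.4 -156.  -152.5 -149.8 -149.4]
wall 216 x [-21.6 -19.5  -0.7  17.1  18.8] y [-83.  -82.4 -78.2 -74.9 -74.7]
spool 800 x [-39.6 -34.8  -0.5  33.   38.4] y [-14.6 -13.9  -9.7  15.2  15.3]
spooltop 347 x [-24.1 -21.5  -0.7  20.   22.3] y [-14.7 -14.1   9.8  14.9  15.2]
base 3491 x [-45.2 -43.6 -11.7  42.1  43.6] y [-164.2 -155.2  -86.    72.2   76.5]
bar end 448 x [-13.1  -9.5  -1.4   7.8  12.7] y [-149.8 -149.5 -124.   -97.1  -95.3]
tail -75 [-21.9  18.7]
tail -65 [-22.4  19.7]
tail -55 [-22.2  19.9]
tail -45 [-21.9  20.1]
head 30 [-24.3  22.1]
head 40 [-24.8  22.4]
head 50 [-25.   22.1]
head 58 [-24.8  21.9]
```

```bash
python3 -m jog '[0,0,0,7.8,-1,0,0,0,7.7,-1,0,0,0,7.7,-1,0,0,0,0,-1]'; python3 - <<'E'
from h import *
shift([.6164,-.1175,.205],-11.6)
E
```

```text
time_s: 5.32
ee_pos: [0.454, 0.0288, 0.2314]
tcp_rot: [3.126, -0.316, -0.003]
wrist_force: [0.2, -0.1, -1.9]
finger_gap: 0.197
t 5.33 tcp [0.454  0.0288 0.2314] yawx -11.54 gap 0.197 F [ 0.2 -0.1 -1.9] tilt [-1.8e-03  1.0e-04 -1.0e+00]
 shift mm [188.4 110.9  26.1] dist 220.19060107642048
 turn 0.06
```

```bash
python3 -m jog '[47,27.7,4,0,-1,47,27.7,4,0,-1,47,27.7,4,0,-1,47,27.7,4,0,-1,0,0,0,0,-1,0,0,0,0,-1]'; python3 - <<'E'
from h import *
shift([.6164,-.1175,.205],-11.6); snap('wrist','w4'); snap('side','s4');snap('scene','sc4'); shift([.6164,-.1175,.205],-11.6)
crop('s4',190,80,310,220,5,'c7');
E
```

```text
time_s: 6.08
ee_pos: [0.6158, -0.1172, 0.2154]
tcp_rot: [-3.125, 0.314, 0.003]
wrist_force: [-0.3, -0.0, -1.7]
finger_gap: 0.201
t 6.08 tcp [ 0.6158 -0.1172  0.2154] yawx -11.46 gap 0.201 F [-0.3 -0.  -1.7] tilt [-1.8e-03  7.0e-04 -1.0e+00]
 shift mm [ 0.7  0.2 10.4] dist 10.394537677914595
 turn 0.14
t 6.22 tcp [ 0.6158 -0.1166  0.2163] yawx -11.47 gap 0.198 F [ 0.2 -0.1 -0.3] tilt [-5.e-04  2.e-04 -1.e+00]
 shift mm [ 0.7  0.8 11.3] dist 11.38686931584511
 turn 0.13
```

View pics/c7.png

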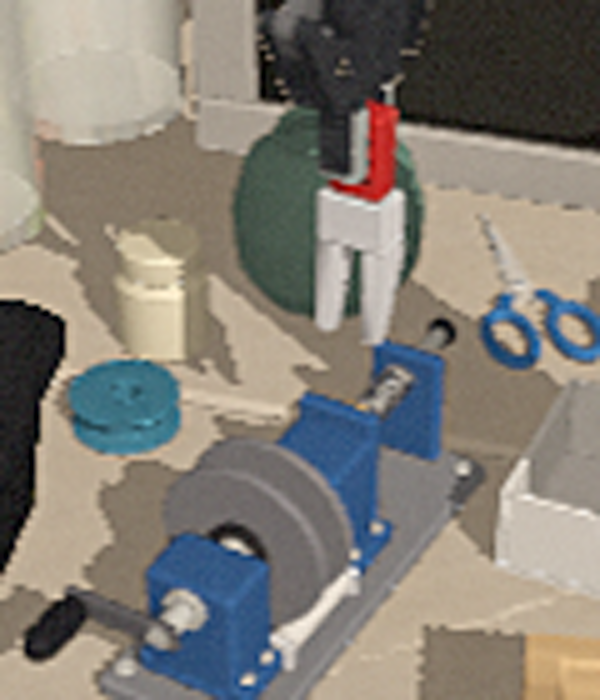

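View pics/w4.png

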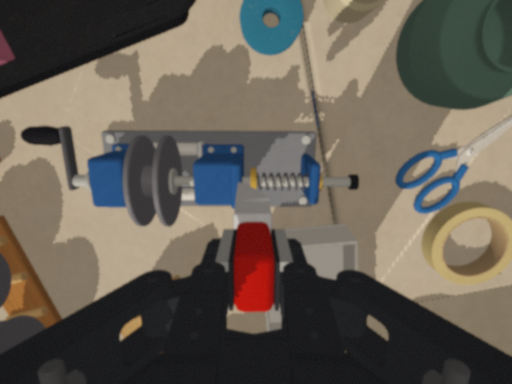

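View pics/sc4.png

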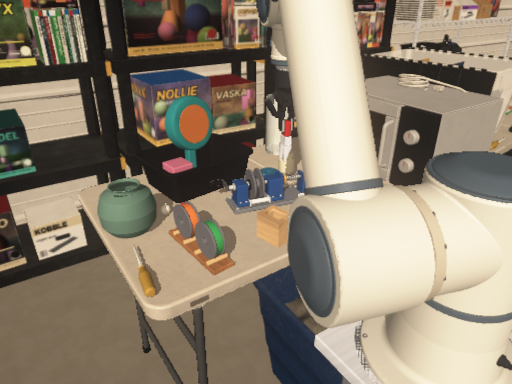

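```bash
cat >> h.py <<'E'
A=np.radians(-11.6); EX=np.array([np.cos(A),np.sin(A)]); EY=np.array([-np.sin(A),np.cos(A)]); WO=np.array([.6340,-.0216])
def wf(P): return np.stack([(P[...,:2]-WO)@EX,(P[...,:2]-WO)@EY,P[...,2]],-1)*1000
def w2world(x,y): return WO+(x*EX+y*EY)/1000
E
python3 - <<'E'
from h import *
for t in('s4','w4'):
    P,ok,im=cloud(t); Q=wf(P); blue=(im[...,0].astype(int)-im[...,2]>50); z=Q[...,2];x=Q[...,0];y=Q[...,1]
    def pr(n,s):
        q=Q[ok&s]
        if len(q)<5: print(n,len(q));return
        print(t,n,len(q),'x',np.round(np.percentile(q[:,0],[1,5,50,95,99]),1),'y',np.round(np.percentile(q[:,1],[1,5,50,95,99]),1))
    r=(abs(x)<40)
    pr('tailtop',r&blue&(abs(z-79)<3)&(y>-80)&(y<-30)); pr('wall',r&blue&(abs(z-90)<3)&(y>-95)&(y<-65)); pr('end',r&blue&(abs(z-79)<3)&(y<-130)&(y>-170));pr('head',r&blue&(abs(z-79)<3)&(y>20)&(y<70))
    pr('keybody',r&(abs(y+97)<30)&(z>181)&(z<204)); pr('grip',r&(abs(y+97)<30)&(z>206)&(z<250)&(im[...,2]>120)&(im[...,1]<80))
    pr('tines',r&(abs(y+97)<30)&(z>135)&(z<170))
    pr('bar/spring',r&(z>60)&(z<80)&(y<-98)&(y>-145))
E
```

```text
s4 tailtop 130 x [-22.9 -21.2  -5.2  15.4  17. ] y [-77.8 -76.2 -62.8 -44.7 -42.4]
s4 wall 25 x [-20.2 -18.5  -2.8  13.6  15.7] y [-83.7 -82.4 -78.6 -75.  -73.7]
s4 end 23 x [-19.7 -17.6  -4.1  10.   11.5] y [-157.2 -157.2 -152.2 -148.6 -147.4]
s4 head 179 x [-23.8 -21.8  -2.7  18.1  20. ] y [29.3 31.8 46.  61.  62.8]
s4 keybody 160 x [-21.3 -20.4  -7.7  12.6  14.5] y [-102.  -100.2  -85.3  -83.1  -82.5]
s4 grip 102 x [-17.8 -17.2 -15.   -2.8   3.9] y [-102.6 -100.2  -90.7  -86.1  -85. ]
s4 tines 160 x [-21.2 -20.8 -10.3  12.6  14.4] y [-101.3  -98.1  -85.3  -82.3  -81.5]
s4 bar/spring 67 x [-9.2 -8.4 -3.7  6.1  7.7] y [-144.7 -143.4 -125.  -107.5 -104.6]
w4 tailtop 1546 x [-19.4 -17.1   2.1  20.1  21.5] y [-74.6 -73.2 -57.8 -41.9 -40.4]
w4 wall 310 x [-17.3 -13.9   8.3  20.7  21.8] y [-84.6 -84.5 -79.  -76.  -75.4]
w4 end 334 x [-18.6 -16.5   1.1  17.7  19.3] y [-158.2 -157.8 -154.  -150.9 -150.5]
w4 head 1506 x [-21.7 -19.2   2.8  22.6  24.3] y [28.2 29.8 43.1 56.7 58.5]
w4 keybody 495 x [ 7.2 11.4 15.1 15.5 15.6] y [-106.7 -106.   -96.2  -86.7  -85.8]
w4 grip 2021 x [-14.8 -12.8  -1.   10.   10.9] y [-105.  -104.2  -97.3  -90.3  -89.6]
w4 tines 245 x [14.7 14.8 15.1 15.3 15.5] y [-104.2 -101.9  -92.   -85.6  -85.1]
w4 bar/spring 654 x [-8.  -6.   2.1  8.6 11.1] y [-144.6 -143.  -121.  -100.2  -98.3]
```

```bash
python3 -m jog '[2,0,12,0,-1,0,0,0,0,-1,0,0,0,0,-1]'; python3 - <<'E'
from h import *
snap('side','s5'); shift([.6164,-.1175,.205],-11.6)
crop('s5',235,105,295,180,10,'c8')
E
```

```text
time_s: 6.6
ee_pos: [0.6184, -0.1177, 0.2042]
tcp_rot: [-3.126, 0.316, 0.0]
wrist_force: [-0.1, 0.3, -0.9]
finger_gap: 0.2
t 6.65 tcp [ 0.6185 -0.1178  0.2044] yawx -11.56 gap 0.197 F [ 0.5  0.3 -1.8] tilt [ 0.  0. -1.]
 shift mm [-2.1  0.2 -0.6] dist 2.193455030254376
 turn 0.04
```

View pics/c8.png

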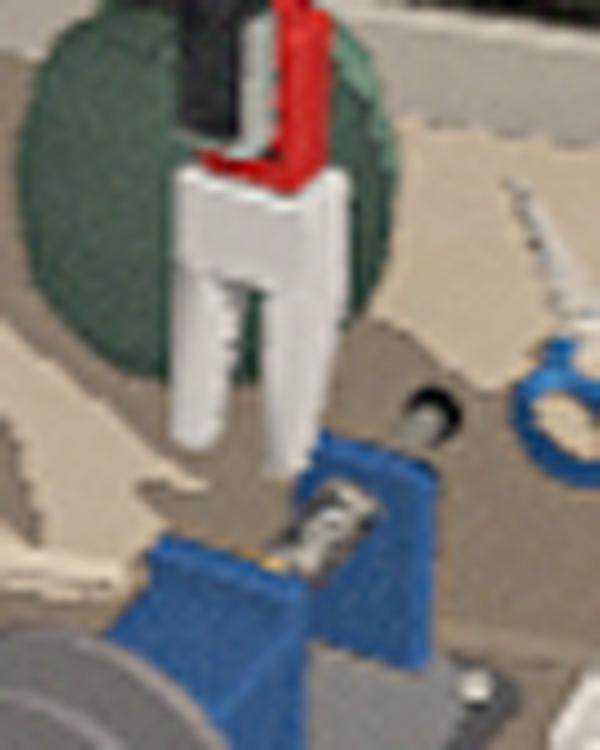

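```bash
python3 - <<'E'
from h import *
c=lambda x,y:(x/10+235-.45,y/10+105-.45)
def q(n,p,z): r=ray('s5',*c(*p),z); print(n,np.round(wf(r),1))
for n,p,z in [('wall bl',(168,537),.09),('wall br',(310,583),.09),('wall fr',(303,598),.09),('wall fl',(152,552),.09),
 ('end fl',(320,435),.079),('end fr',(438,475),.079),('end bl',(330,428),.079),
 ('tipLo',(172,440),.119),('tipLi',(215,447),.119),('tipRi',(265,470),.119),('tipRo',(303,475),.119),
 ('bodyTopL',(175,170),.194),('bodyTopR',(300,200),.194),('slotTopL',(232,285),.169),('slotTopR',(268,295),.169)]: q(n,p,z)
E
```

```text
wall bl [ 16.2 -80.3  90. ]
wall br [-24.  -80.8  90. ]
wall fr [-25.4 -74.6  90. ]
wall fl [ 16.5 -72.8  90. ]
end fl [  11.6 -153.2   79. ]
end fr [ -23.9 -152.1   79. ]
end bl [  10.8 -157.4   79. ]
tipLo [ 15.5 -81.4 119. ]
tipLi [  4.8 -84.  119. ]
tipRi [-10.6 -81.4 119. ]
tipRo [-19.7 -84.1 119. ]
bodyTopL [ 15.5 -83.4 194. ]
bodyTopR [-16.4 -85.8 194. ]
slotTopL [ -1.3 -81.  169. ]
slotTopR [-10.8 -81.4 169. ]
```

```bash
python3 -m jog '[-1.2,0,14,0,-1,0,0,14,0,-1,0,0,10,0,-1,0,0,0,0,-1]'; python3 - <<'E'
from h import *
snap('side','s6'); snap('scene','sc6');shift([.6174,-.1177,.1605],-11.6)
crop('s6',220,105,300,180,8,'c8');crop('sc6',225,120,325,220,6,'c9')
E
```

```text
time_s: 7.15
ee_pos: [0.6166, -0.1175, 0.1649]
tcp_rot: [-3.125, 0.317, 0.003]
wrist_force: [0.7, -0.1, -1.5]
finger_gap: 0.197
t 7.25 tcp [ 0.6173 -0.1176  0.1662] yawx -11.58 gap 0.198 F [-0.6  0.3 -0.4] tilt [-2.e-04  0.e+00 -1.e+00]
 shift mm [0.1 0.1 5.7] dist 5.684506646198531
 turn 0.02
```

View pics/c8.png

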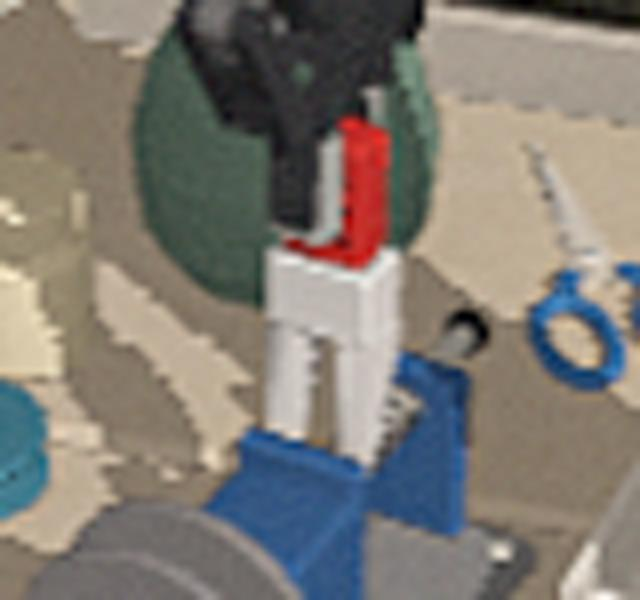

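View pics/c9.png

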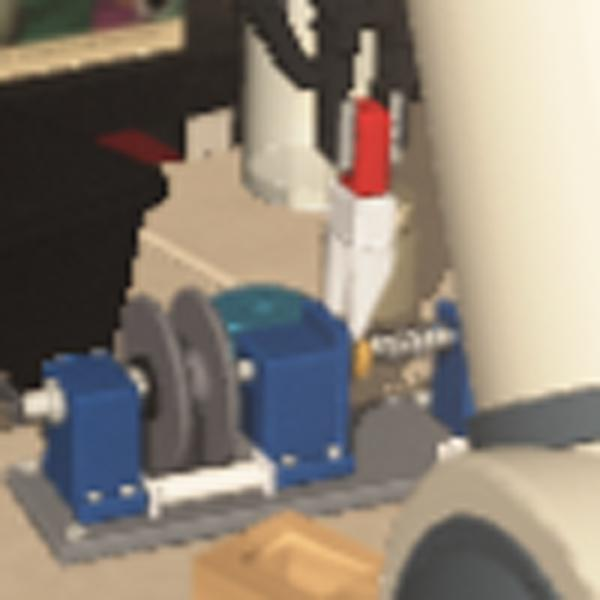

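```bash
python3 -m jog '[0,0,6,0,-1,0,0,6,0,-1,0,0,6,0,-1,0,0,0,0,-1]'; python3 - <<'E'
from h import *
shift([.6174,-.1177,.1065],-11.6)
E
```

```text
time_s: 7.75
ee_pos: [0.6173, -0.1173, 0.1478]
tcp_rot: [-3.125, 0.317, 0.001]
wrist_force: [1.8, 2.7, -1.3]
finger_gap: 0.198
t 7.75 tcp [ 0.6173 -0.1173  0.1478] yawx -11.58 gap 0.198 F [ 1.8  2.7 -1.3] tilt [-3.e-04  5.e-04 -1.e+00]
 shift mm [ 0.2  0.4 41.3] dist 41.2606373849827
 turn 0.02
```

```bash
python3 -m jog '[0,0,6,0,-1,0,0,6,0,-1,0,0,6,0,-1,0,0,0,0,-1]' 100; python3 - <<'E'
from h import *
shift([.6174,-.1177,.1065],-11.6)
E
```

```text
time_s: 8.25
ee_pos: [0.6174, -0.1174, 0.13]
tcp_rot: [-3.125, 0.317, -0.0]
wrist_force: [2.3, 4.4, -1.9]
finger_gap: 0.191
t 8.25 tcp [ 0.6174 -0.1174  0.13  ] yawx -11.58 gap 0.191 F [ 2.3  4.4 -1.9] tilt [ 1.e-04  3.e-04 -1.e+00]
 shift mm [ 0.1  0.3 23.5] dist 23.52895416526401
 turn 0.02
```

```bash
python3 -m jog '[0,0,6,0,-1,0,0,6,0,-1,0,0,6,0,-1,0,0,0,0,-1]'; python3 - <<'E'
from h import *
shift([.6174,-.1177,.1065],-11.6)
E
```

```text
time_s: 8.75
ee_pos: [0.6171, -0.1173, 0.1117]
tcp_rot: [-3.125, 0.317, 0.001]
wrist_force: [2.7, 4.5, -4.5]
finger_gap: 0.194
t 8.75 tcp [ 0.6171 -0.1173  0.1117] yawx -11.57 gap 0.194 F [ 2.7  4.5 -4.5] tilt [-6.e-04  5.e-04 -1.e+00]
 shift mm [0.4 0.3 5.2] dist 5.264161464339934
 turn 0.03
```

```bash
python3 -m jog '[0,0,3,0,-1,0,0,2.5,0,-1,0,0,0,0,-1]'; python3 - <<'E'
from h import *
shift([.6174,-.1177,.1065],-11.6)
E
```

```text
time_s: 9.12
ee_pos: [0.6174, -0.1173, 0.107]
tcp_rot: [-3.125, 0.317, -0.0]
wrist_force: [0.8, 6.1, 5.0]
finger_gap: 0.194
t 9.12 tcp [ 0.6174 -0.1173  0.107 ] yawx -11.57 gap 0.194 F [0.8 6.1 5. ] tilt [ 3.e-04  3.e-04 -1.e+00]
 shift mm [0.1 0.4 0.5] dist 0.6593391243739939
 turn 0.03
```

```bash
python3 -m jog '[0,0,1.5,0,-1,0,0,0,0,-1]'; python3 - <<'E'
from h import *
snap('scene','sc7');snap('side','s7');shift([.6174,-.1177,.1065],-11.6)
crop('s7',220,105,300,180,8,'c8');crop('sc7',225,120,325,220,6,'c9')
E
```

```text
time_s: 9.38
ee_pos: [0.6177, -0.1174, 0.1068]
tcp_rot: [-3.125, 0.317, -0.002]
wrist_force: [-4.1, 7.0, 22.1]
finger_gap: 0.191
t 9.47 tcp [ 0.6177 -0.1174  0.1068] yawx -11.57 gap 0.19 F [-3.8  7.6 22.2] tilt [ 0.0014 -0.     -1.    ]
 shift mm [-0.2  0.4  0.3] dist 0.5191356234468518
 turn 0.03
```

View pics/c9.png

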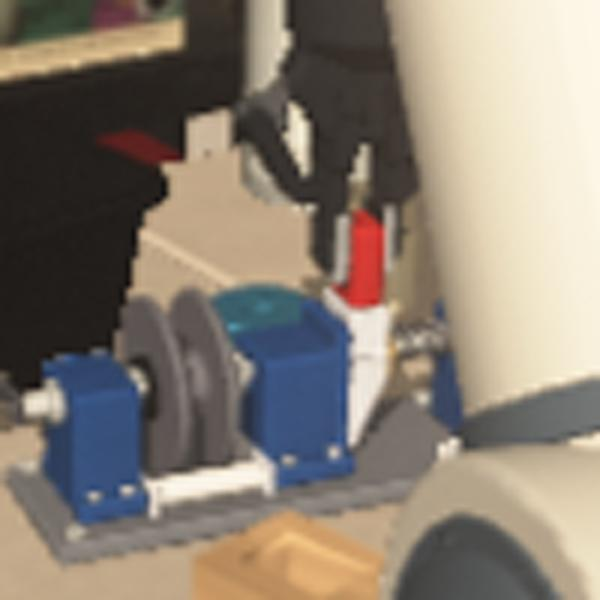

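View pics/c8.png

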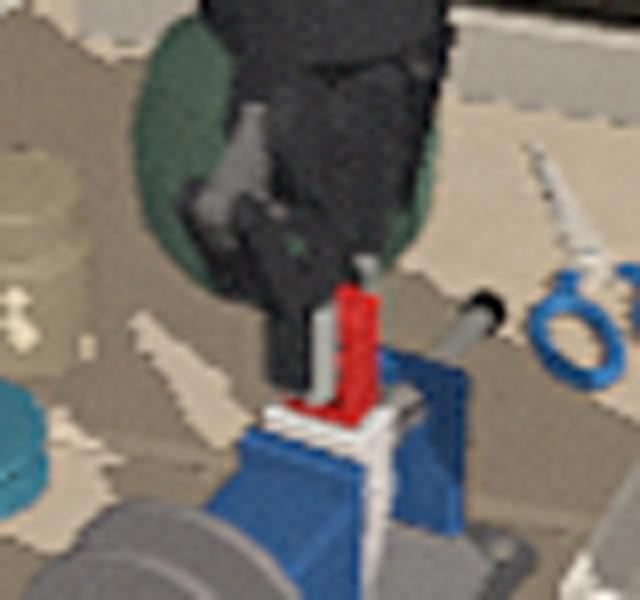

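```bash
python3 -m jog '[0,0,-1.5,0,-1,0,0,0,0,-0.2,0,0,0,0,0.1,0,0,0,0,0.1,0,0,0,0,0.1]' 60; python3 - <<'E'
from h import *
shift(None)
E
python3 -m jog '[0,0,-30,0,0.1,0,0,-50,0,0.1,0,0,-50,0,0.1,0,0,0,0,0.1,0,0,0,0,0.1]'; python3 - <<'E'
from h import *
snap('scene','sc8');snap('side','s8');snap('wrist','w8');shift(None)
crop('s8',200,85,320,195,6,'c8');crop('w8',60,80,400,320,2.3,'c9')
E
```

```text
time_s: 10.1
ee_pos: [0.6172, -0.1177, 0.1067]
tcp_rot: [3.125, -0.317, -0.0]
wrist_force: [0.5, 0.4, 0.2]
finger_gap: 0.552
t 10.1 tcp [ 0.6172 -0.1177  0.1067] yawx -11.58 gap 0.552 F [0.5 0.4 0.2] tilt [-2.e-04 -1.e-04 -1.e+00]
time_s: 10.72
ee_pos: [0.617, -0.1176, 0.2364]
tcp_rot: [-3.126, 0.317, 0.001]
wrist_force: [0.4, -0.1, -0.0]
finger_gap: 0.548
t 10.88 tcp [ 0.6167 -0.1175  0.2355] yawx -11.58 gap 0.547 F [0.3 0.  0.4] tilt [-2.1e-03  7.0e-04 -1.0e+00]
```

View pics/c9.png

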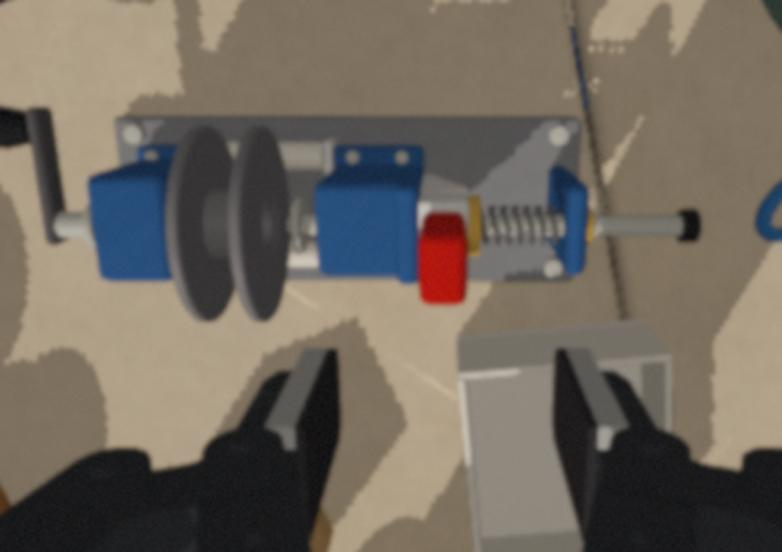

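View pics/c8.png

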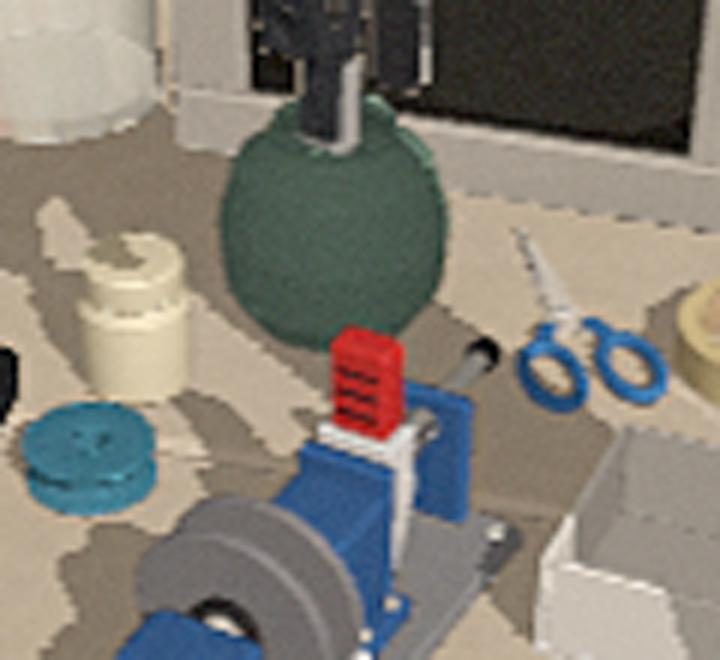

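```bash
python3 - <<'E'
from h import *
shift([.6340,-.0216,.2],-11.6); print(w2world(0,-6.5),w2world(0,0))
P,ok,im=cloud('w8'); Q=wf(P); z=Q[...,2];x=Q[...,0];y=Q[...,1]
def pr(n,s):
    q=Q[ok&s]; print(n,len(q),'x',np.round(np.percentile(q[:,0],[1,5,50,95,99]),1),'y',np.round(np.percentile(q[:,1],[1,5,50,95,99]),1),'z',np.median(q[:,2]))
pr('spool',(abs(x)<50)&(abs(y)<35)&(z>95)&(z<125)); pr('grip',(abs(x)<30)&(abs(y+95)<20)&(z>134)&(z<150))
E
```

```text
t 10.88 tcp [ 0.6167 -0.1175  0.2355] yawx -11.58 gap 0.547 F [0.3 0.  0.4] tilt [-2.1e-03  7.0e-04 -1.0e+00]
 shift mm [ -2.3 -97.4  35.5] dist 103.65696986105961
 turn 0.02
[ 0.63269299 -0.02796724] [ 0.634  -0.0216]
spool 1276 x [-32.5 -26.7   3.6  30.4  33.8] y [-15.6 -15.4   9.4  13.4  14.2] z 105.03081936228092
grip 664 x [-14.2 -11.7   0.8  12.5  13.3] y [-104.2 -103.3  -95.8  -88.3  -87.4] z 139.48781113632248
```

```bash
python3 -m jog '[-1.2,-49,17,0,0.1,-1.2,-48.5,18,0,0.1,0,0,40,0,0.1,0,0,40,0,0.1,0,0,0,0,0.1,0,0,0,0,0.1]'; python3 - <<'E'
from h import *
shift([.6340,-.0216,.086],-11.6); snap('scene','sc9');snap('side','s9');shift([.6340,-.0216,.086],-11.6)
crop('s9',180,110,300,220,6,'c8')
E
```

```text
time_s: 11.62
ee_pos: [0.635, -0.0218, 0.1228]
tcp_rot: [3.126, -0.317, 0.001]
wrist_force: [0.7, -0.7, 0.0]
finger_gap: 0.549
t 11.62 tcp [ 0.635  -0.0218  0.1228] yawx -11.58 gap 0.549 F [ 0.7 -0.7  0. ] tilt [ 7.e-04 -1.e-04 -1.e+00]
 shift mm [-1.1  0.  36.7] dist 36.76540727674447
 turn 0.02
t 11.72 tcp [ 0.6355 -0.0219  0.1235] yawx -11.59 gap 0.552 F [ 0.3 -0.4  0.5] tilt [ 2.4e-03 -3.0e-04 -1.0e+00]
 shift mm [-1.6  0.  37.5] dist 37.504730708187594
 turn 0.01
```

View pics/c8.png

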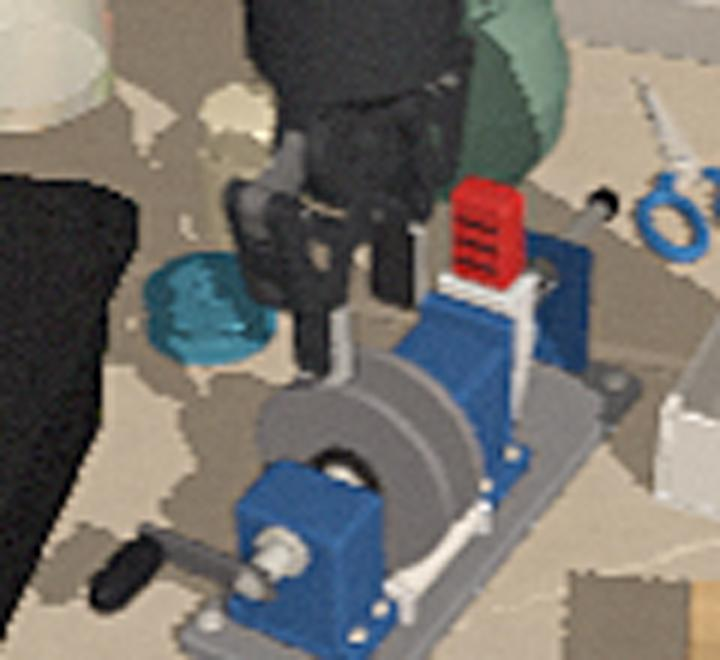

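```bash
python3 -m jog '[-1.3,0,19,0,0.1,0,0,18,0,0.1,0,0,0,0,0.1,0,0,0,0,-0.6,0,0,0,0,-0.6,0,0,0,0,-0.6,0,0,0,0,-0.6]' 30; python3 - <<'E'
from h import *
shift([.6340,-.0216,.086],-11.6)
E
```

```text
time_s: 12.6
ee_pos: [0.6336, -0.022, 0.0856]
tcp_rot: [3.125, -0.317, 0.002]
wrist_force: [-1.2, -5.4, 0.7]
finger_gap: 0.339
t 12.6 tcp [ 0.6336 -0.022   0.0856] yawx -11.58 gap 0.339 F [-1.2 -5.4  0.7] tilt [ 9.e-04 -9.e-04 -1.e+00]
 shift mm [ 0.3 -0.5 -0.4] dist 0.6845534677985884
 turn 0.02
```

```bash
python3 -m jog '[0,3.3,0,0,-0.7,0,3.4,0,0,-0.7,0,0,0,0,-0.7,0,0,0,0,-0.7]'; python3 - <<'E'
from h import *
shift([.63269,-.02797,.086],-11.6)
E
```

```text
time_s: 13.1
ee_pos: [0.6323, -0.0283, 0.0854]
tcp_rot: [3.125, -0.317, 0.002]
wrist_force: [-1.3, -0.1, 7.6]
finger_gap: 0.345
t 13.1 tcp [ 0.6323 -0.0283  0.0854] yawx -11.58 gap 0.345 F [-1.3 -0.1  7.6] tilt [ 1.e-03 -2.e-04 -1.e+00]
 shift mm [ 0.4 -0.4 -0.6] dist 0.7802531830889314
 turn 0.02
```

```bash
python3 -m jog '[0,0,-4,0,-0.7,0,0,-4,0,-0.7,0,0,0,0,-0.7]'; python3 - <<'E'
from h import *
shift(None)
E
```

```text
time_s: 13.48
ee_pos: [0.6321, -0.028, 0.0932]
tcp_rot: [3.126, -0.317, 0.001]
wrist_force: [1.0, -0.1, -0.5]
finger_gap: 0.346
t 13.47 tcp [ 0.6321 -0.028   0.0932] yawx -11.58 gap 0.346 F [ 1.  -0.1 -0.5] tilt [ 6.e-04 -1.e-04 -1.e+00]
```

```bash
python3 -m jog '[0,0,-40,0,-0.7,0,0,-45,0,-0.7,0,0,-37,0,-0.7,0,0,0,-4.9,-0.7,0,0,0,0,-0.7]'; python3 - <<'E'
from h import *
shift([.4597,-.1523,.215],-6.7)
E
```

```text
time_s: 14.1
ee_pos: [0.6318, -0.0279, 0.2149]
tcp_rot: [-3.136, 0.183, -0.0]
wrist_force: [0.5, 0.0, -1.9]
finger_gap: 0.343
t 14.1 tcp [ 0.6318 -0.0279  0.2149] yawx -6.69 gap 0.343 F [ 0.5  0.  -1.9] tilt [ 2.e-04  0.e+00 -1.e+00]
 shift mm [-1.565e+02  1.436e+02 -1.000e-01] dist 212.3763848452064
 turn 0.01
```

```bash
python3 -m jog '[-39,36,0,0,-0.7,-39,36,0,0,-0.7,-39,36,0,0,-0.7,-39,35.5,0,0,-0.7,0,0,20,0,-0.7,0,0,40,0,-0.7,0,0,40,0,-0.7,0,0,0,0,-0.7]'; python3 - <<'E'
from h import *
shift([.4597,-.1523,.07],-6.7); snap('side','s10'); shift([.4597,-.1523,.07],-6.7)
crop('s10',230,80,370,220,5,'c8')
E
```

```text
time_s: 15.1
ee_pos: [0.4584, -0.1515, 0.1126]
tcp_rot: [-3.134, 0.185, 0.009]
wrist_force: [0.4, 0.1, 0.7]
finger_gap: 0.345
t 15.1 tcp [ 0.4584 -0.1515  0.1126] yawx -6.77 gap 0.345 F [0.4 0.1 0.7] tilt [-0.0054  0.0025 -1.    ]
 shift mm [ 1.6  0.8 42.6] dist 42.64473769978241
 turn -0.07
t 15.15 tcp [ 0.4595 -0.152   0.1142] yawx -6.75 gap 0.342 F [ 0.4 -0.  -0.3] tilt [-0.0028  0.0013 -1.    ]
 shift mm [ 0.3  0.4 44.2] dist 44.24256403949063
 turn -0.05
```

View pics/c8.png

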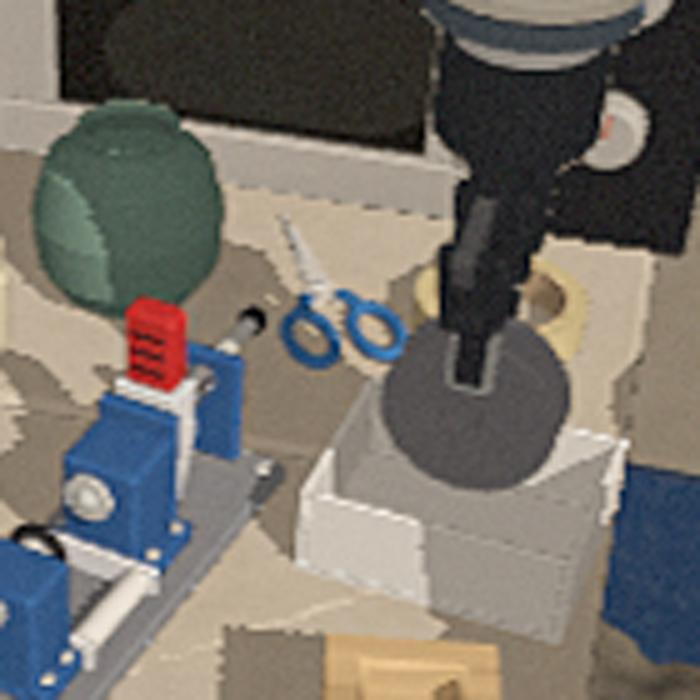

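Spool is over the box, inside its walls (crop (475,400) vs box 300–630). Lower and release.

```bash
python3 -m jog '[0,0,20,0,-0.7,0,0,18,0,-0.7,0,0,5,0,-0.7,0,0,0,0,-0.7]'; python3 - <<'E'
from h import *
shift([.4597,-.1523,.07],-6.7)
E
python3 -m jog '[0,0,0,0,-0.2,0,0,0,0,0.1,0,0,0,0,0.2,0,0,0,0,0.2,0,0,-40,0,0.2,0,0,-50,0,0.2,0,0,-50,0,0.2,0,0,0,0,0.2]'; python3 - <<'E'
from h import *
shift(None); snap('side','s11'); snap('wrist','w11'); shift(None)
crop('s11',160,80,370,220,3.8,'c8')
E
```

```text
time_s: 15.65
ee_pos: [0.4608, -0.1525, 0.0727]
tcp_rot: [3.136, -0.183, 0.001]
wrist_force: [-0.1, 0.5, -1.0]
finger_gap: 0.351
t 15.65 tcp [ 0.4608 -0.1525  0.0727] yawx -6.69 gap 0.351 F [-0.1  0.5 -1. ] tilt [ 9.e-04 -4.e-04 -1.e+00]
 shift mm [-1.1 -0.1  2.7] dist 2.9058315491008435
 turn 0.01
time_s: 16.65
ee_pos: [0.4619, -0.153, 0.2151]
tcp_rot: [3.134, -0.183, 0.009]
wrist_force: [-0.5, -0.4, -0.6]
finger_gap: 0.602
t 16.65 tcp [ 0.4619 -0.153   0.2151] yawx -6.67 gap 0.602 F [-0.5 -0.4 -0.6] tilt [ 0.0058 -0.0027 -1.    ]
t 16.75 tcp [ 0.4602 -0.1523  0.2119] yawx -6.67 gap 0.603 F [ 0.6  0.5 -0.8] tilt [ 6.e-04 -3.e-04 -1.e+00]
```

View pics/c8.png

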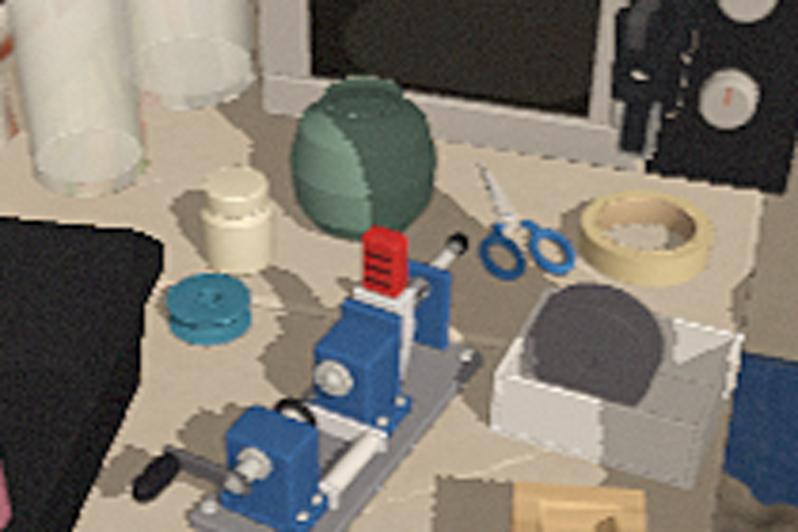

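View pics/w11.png

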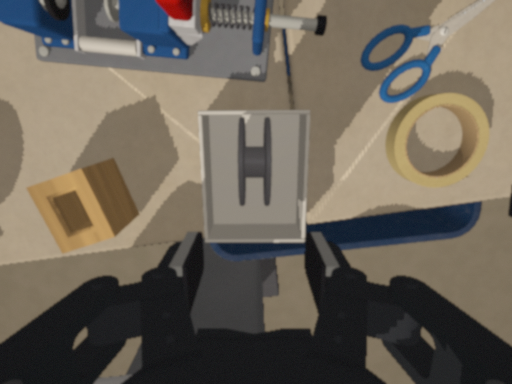

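```bash
python3 -m jog '[0,0,0,-6.1,0.2,0,0,0,-6.1,0.2]'; python3 - <<'E'
from h import *
shift([.5635,.226,.18],5.5)
E
```

```text
time_s: 17.0
ee_pos: [0.4595, -0.152, 0.2103]
tcp_rot: [-3.136, -0.157, 0.004]
wrist_force: [0.2, -0.8, -0.5]
finger_gap: 0.602
t 17.0 tcp [ 0.4595 -0.152   0.2103] yawx 5.72 gap 0.602 F [ 0.2 -0.8 -0.5] tilt [-0.0025  0.0012 -1.    ]
 shift mm [ 141.2 -365.7   30.5] dist 393.1818006296287
 turn 0.22
```

```bash
python3 -m jog '[20,-52.3,4,0,0.2,20,-52.3,4,0,0.2,20,-52.3,4,0,0.2,20,-52.3,4,0,0.2,20,-52.3,4,0,0.2,20,-52.3,4,0,0.2,20.5,-52.3,4,0,0.2,0,0,0,0,0.2,0,0,0,0,0.2]'; python3 - <<'E'
from h import *
shift([.5635,.226,.18],5.5); snap('wrist','w12'); shift([.5635,.226,.18],5.5)
P,ok,im=cloud('w12'); 
hsv=cv2.cvtColor(im,cv2.COLOR_BGR2HSV)
v,u=np.indices(ok.shape)
m=ok&(np.hypot(P[...,0]-.5635,P[...,1]-.226)<.065)&(P[...,2]>.085)&(P[...,2]<.115)&(v<250)
q=P[m]; r=cv2.minAreaRect((q[:,:2]*1000).astype(np.float32)); print(len(q),r,np.percentile(q[:,2],[50,98]))
m=ok&(P[...,2]>.006)&(P[...,2]<.018)&(abs(P[...,0]-.51)<.13)&(abs(P[...,1]-.22)<.05)
q=P[m]; print(len(q),cv2.minAreaRect((q[:,:2]*1000).astype(np.float32)))
E
```

```text
time_s: 18.12
ee_pos: [0.564, 0.2253, 0.1823]
tcp_rot: [3.137, 0.152, -0.004]
wrist_force: [-0.7, 1.3, -0.7]
finger_gap: 0.6
t 18.12 tcp [0.564  0.2253 0.1823] yawx 5.56 gap 0.6 F [-0.7  1.3 -0.7] tilt [-0.0026 -0.001  -1.    ]
 shift mm [-0.4 -0.8  2.3] dist 2.4373742936390217
 turn 0.06
t 18.18 tcp [0.5642 0.2247 0.1827] yawx 5.51 gap 0.596 F [-0.3 -0.7 -0.1] tilt [-2.e-03 -8.e-04 -1.e+00]
 shift mm [-0.5 -1.3  2.7] dist 3.0655629335007144
 turn 0.01
2994 ((563.7478637695312, 226.747802734375), (74.27952575683594, 29.970335006713867), 5.604955673217773) [0.09874234 0.10556264]
3321 ((510.36004638671875, 221.54306030273438), (214.89820861816406, 58.144222259521484), 5.616224765777588)
```

View pics/w12.png

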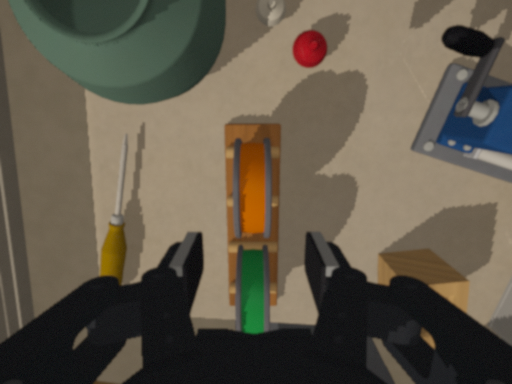

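```bash
python3 -m jog '[-0.4,-1.7,35,0,0.1,0,0,40,0,0.1,0,0,26,0,0.1,0,0,0,0,0.1,0,0,0,0,0.1]'; python3 - <<'E'
from h import *
shift([.5637,.2264,.0795],5.5)
E
```

```text
time_s: 18.8
ee_pos: [0.5648, 0.2268, 0.0838]
tcp_rot: [-3.138, -0.15, -0.002]
wrist_force: [-0.0, 0.5, 0.7]
finger_gap: 0.547
t 18.8 tcp [0.5648 0.2268 0.0838] yawx 5.48 gap 0.547 F [-0.   0.5  0.7] tilt [ 1.e-03  2.e-04 -1.e+00]
 shift mm [-1.2  0.3  4.3] dist 4.505501951131523
 turn -0.02
```

```bash
python3 -m jog '[-0.5,0.2,3,0,0.1,0,0,0,0,-0.7,0,0,0,0,-0.7,0,0,0,0,-0.7,0,0,0,0,-0.7]' 35; python3 - <<'E'
from h import *
shift(None)
E
python3 -m jog '[0,0,-20,0,-0.7,0,0,-40,0,-0.7,0,0,-50,0,-0.7,0,0,-30,0,-0.7,0,0,0,0,-0.7]'; python3 - <<'E'
from h import *
shift(None);snap('side','s13'); shift([.6327,-.0280,.215],-11.6)
crop('s13',140,120,370,330,3.4,'c8')
E
```

```text
time_s: 19.42
ee_pos: [0.5641, 0.2272, 0.0804]
tcp_rot: [-3.138, -0.152, -0.001]
wrist_force: [-2.5, 0.1, 7.9]
finger_gap: 0.347
t 19.43 tcp [0.5641 0.2272 0.0804] yawx 5.53 gap 0.347 F [-2.5  0.1  7.9] tilt [ 8.e-04  3.e-04 -1.e+00]
time_s: 20.05
ee_pos: [0.5649, 0.2274, 0.2222]
tcp_rot: [-3.137, -0.152, -0.007]
wrist_force: [0.5, -0.1, -1.1]
finger_gap: 0.346
t 20.05 tcp [0.5649 0.2274 0.2222] yawx 5.53 gap 0.346 F [ 0.5 -0.1 -1.1] tilt [ 0.0042  0.0012 -1.    ]
t 20.1 tcp [0.5641 0.2271 0.2204] yawx 5.53 gap 0.344 F [-0.6 -0.  -1.7] tilt [ 1.5e-03  4.0e-04 -1.0e+00]
 shift mm [ 43.7 260.6   5.4] dist 264.2558252657436
 turn 17.13
```

View pics/c8.png

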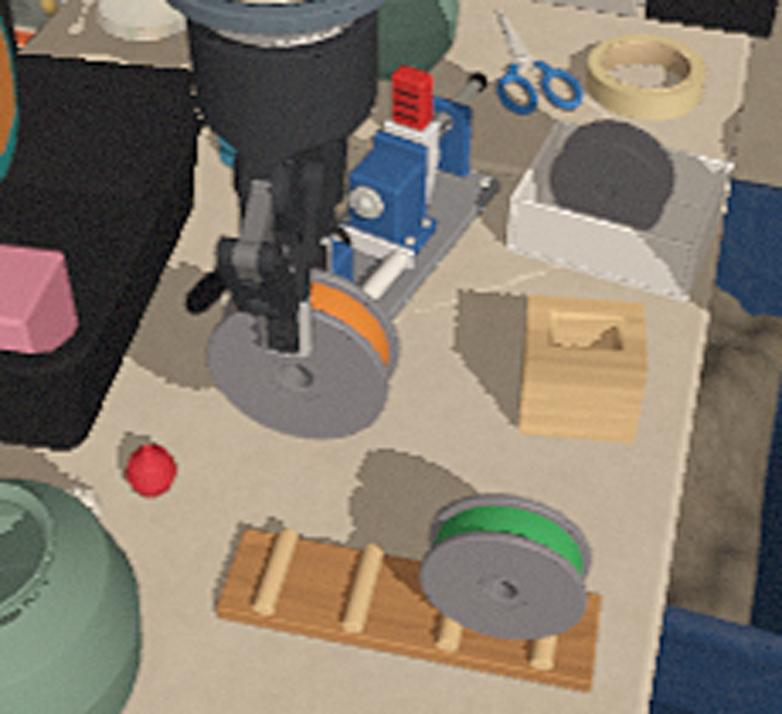

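```bash
python3 -m jog '[0,0,0,8.6,-0.7,0,0,0,8.5,-0.7,0,0,0,0,-0.7]'; python3 - <<'E'
from h import *
shift([.6327,-.0280,.215],-11.6)
E
```

```text
time_s: 20.48
ee_pos: [0.5632, 0.2268, 0.2184]
tcp_rot: [3.125, -0.316, -0.003]
wrist_force: [-0.1, 0.1, -0.4]
finger_gap: 0.344
t 20.48 tcp [0.5632 0.2268 0.2184] yawx -11.53 gap 0.344 F [-0.1  0.1 -0.4] tilt [-2.1e-03 -7.0e-04 -1.0e+00]
 shift mm [119.  235.8   3.4] dist 264.1626692378249
 turn 0.07
```

```bash
python3 -m jog '[23.8,47.1,0,0,-0.7,23.8,47.1,0,0,-0.7,23.8,47.1,0,0,-0.7,23.8,47.1,0,0,-0.7,23.8,47.2,0,0,-0.7,0,0,20,0,-0.7,0,0,40,0,-0.7,0,0,0,0,-0.7,0,0,0,0,-0.7]'; python3 - <<'E'
from h import *
shift([.6327,-.0280,.0864],-11.6); snap('side','s14'); snap('scene','sc14'); shift([.6327,-.0280,.0864],-11.6)
crop('s14',180,80,300,220,5,'c8');crop('sc14',225,120,325,220,6,'c9')
E
```

```text
time_s: 21.6
ee_pos: [0.6335, -0.0276, 0.1606]
tcp_rot: [3.126, -0.314, 0.001]
wrist_force: [-0.4, 0.8, -1.4]
finger_gap: 0.341
t 21.6 tcp [ 0.6335 -0.0276  0.1606] yawx -11.47 gap 0.341 F [-0.4  0.8 -1.4] tilt [ 5.e-04 -1.e-04 -1.e+00]
 shift mm [-0.8  0.6 74.2] dist 74.23434374502253
 turn 0.13
t 21.7 tcp [ 0.6339 -0.0275  0.1613] yawx -11.5 gap 0.343 F [-0.4 -0.4 -0.7] tilt [ 2.1e-03 -3.0e-04 -1.0e+00]
 shift mm [-1.3  0.7 74.9] dist 74.8882761026928
 turn 0.1
```

View pics/c8.png

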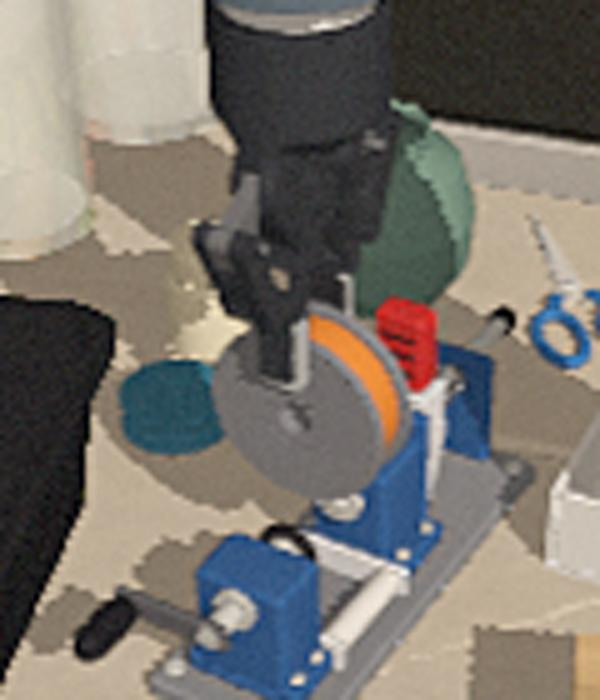

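View pics/c9.png

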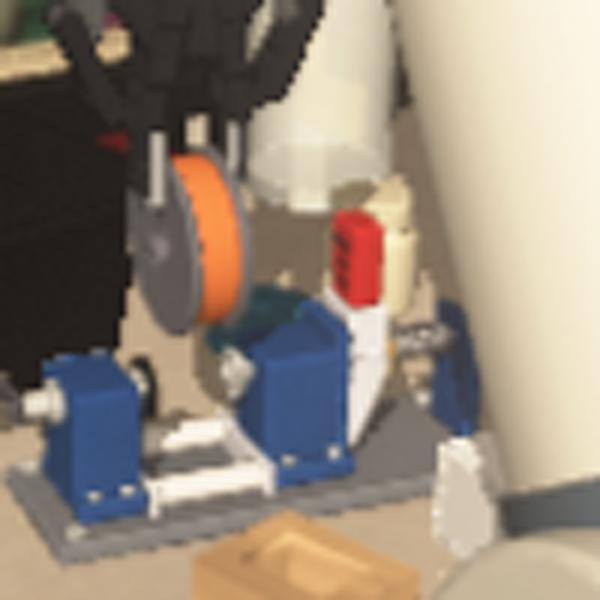

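```bash
python3 -m jog '[-1,0.5,20,0.1,-0.7,0,0,20,0,-0.7,0,0,15,0,-0.7,0,0,0,0,-0.7,0,0,0,0,-0.7]'; python3 - <<'E'
from h import *
shift([.6327,-.0280,.0864],-11.6)
E
```

```text
time_s: 22.32
ee_pos: [0.6326, -0.028, 0.1056]
tcp_rot: [3.125, -0.319, 0.002]
wrist_force: [1.4, 0.0, -0.4]
finger_gap: 0.347
t 22.32 tcp [ 0.6326 -0.028   0.1056] yawx -11.66 gap 0.347 F [ 1.4  0.  -0.4] tilt [ 1.1e-03 -2.0e-04 -1.0e+00]
 shift mm [ 0.1 -0.  19.2] dist 19.23278180221387
 turn -0.06
```

```bash
python3 -m jog '[0,0,8,0,-0.7,0,0,7,0,-0.7,0,0,0,0,-0.7]'; python3 - <<'E'
from h import *
shift([.6327,-.0280,.0864],-11.6)
E
python3 -m jog '[0,0,3,0,-0.7,0,0,0,0,-0.7]'; python3 - <<'E'
from h import *
shift([.6327,-.0280,.0864],-11.6)
E
```

```text
time_s: 22.7
ee_pos: [0.6316, -0.0279, 0.0891]
tcp_rot: [-3.125, 0.32, 0.002]
wrist_force: [0.2, -0.2, -0.4]
finger_gap: 0.345
t 22.7 tcp [ 0.6316 -0.0279  0.0891] yawx -11.68 gap 0.345 F [ 0.2 -0.2 -0.4] tilt [-1.2e-03  2.0e-04 -1.0e+00]
 shift mm [ 1.1 -0.1  2.7] dist 2.8816634381728625
 turn -0.08
time_s: 22.95
ee_pos: [0.6329, -0.0281, 0.0872]
tcp_rot: [3.125, -0.32, 0.003]
wrist_force: [2.3, -0.2, 0.7]
finger_gap: 0.345
t 22.95 tcp [ 0.6329 -0.0281  0.0872] yawx -11.68 gap 0.345 F [ 2.3 -0.2  0.7] tilt [ 1.8e-03 -2.0e-04 -1.0e+00]
 shift mm [-0.2 -0.1  0.8] dist 0.7895739669253279
 turn -0.08
```

```bash
python3 -m jog '[0,0,1,0,-0.7,0,0,0,0,-0.7]'; python3 - <<'E'
from h import *
shift([.6327,-.0280,.0864],-11.6); snap('scene','sc15'); crop('sc15',225,120,325,220,6,'c9')
E
```

```text
time_s: 23.2
ee_pos: [0.6333, -0.0281, 0.0867]
tcp_rot: [3.125, -0.32, 0.005]
wrist_force: [3.3, -0.7, 7.6]
finger_gap: 0.339
t 23.2 tcp [ 0.6333 -0.0281  0.0867] yawx -11.67 gap 0.339 F [ 3.3 -0.7  7.6] tilt [ 2.9e-03 -4.0e-04 -1.0e+00]
 shift mm [-0.7 -0.   0.3] dist 0.7403181593267063
 turn -0.07
```

View pics/c9.png

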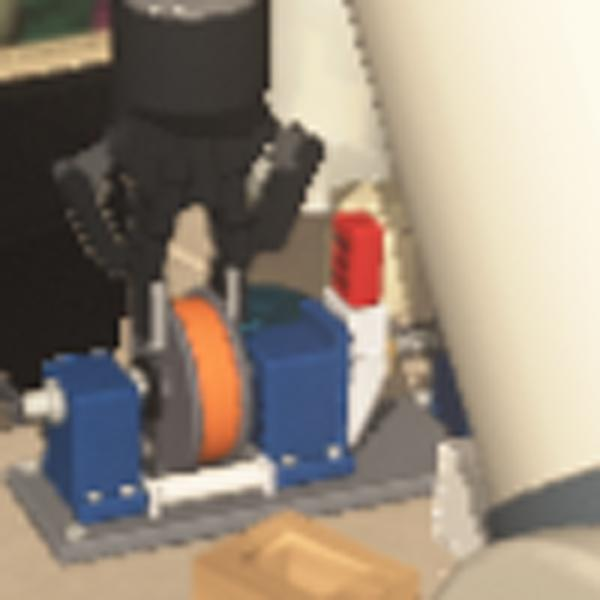

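```bash
python3 -m jog '[0,0,-0.5,0,-0.7,0,0,0,0,-0.2,0,0,0,0,0,0,0,0,0,0.1,0,0,0,0,0.1]'; python3 -m jog '[0,0,-30,0,0.1,0,0,-50,0,0.1,0,0,-50,0,0.1,0,0,0,0,0.1,0,0,0,0,0.1]'; python3 - <<'E'
from h import *
shift(None); snap('wrist','w16'); snap('side','s16'); shift([.6172,-.1177,.215],-11.6)
P,ok,im=cloud('w16'); Q=wf(P); z=Q[...,2];x=Q[...,0];y=Q[...,1]
def pr(n,s):
    q=Q[ok&s]; print(n,len(q),'x',np.round(np.percentile(q[:,0],[1,5,50,95,99]),1),'y',np.round(np.percentile(q[:,1],[1,5,50,95,99]),1),'z',np.round(np.percentile(q[:,2],[50,98]),1))
for a,b in((80,90),(90,100),(100,115)): pr('spool',(abs(x)<50)&(y<22)&(y>-35)&(z>a)&(z<b))
pr('grip',(abs(x)<30)&(abs(y+95)<20)&(z>134)&(z<150))
crop('s16',180,80,300,220,5,'c8')
E
```

```text
time_s: 23.88
ee_pos: [0.6319, -0.0279, 0.0861]
tcp_rot: [-3.125, 0.319, 0.001]
wrist_force: [-0.5, 0.2, -1.0]
finger_gap: 0.549
time_s: 24.5
ee_pos: [0.6317, -0.0279, 0.2159]
tcp_rot: [-3.125, 0.32, 0.001]
wrist_force: [0.0, 0.4, -0.4]
finger_gap: 0.55
t 24.5 tcp [ 0.6317 -0.0279  0.2159] yawx -11.68 gap 0.55 F [ 0.   0.4 -0.4] tilt [-4.e-04  1.e-04 -1.e+00]
t 24.6 tcp [ 0.6314 -0.0278  0.215 ] yawx -11.67 gap 0.551 F [ 1.  -0.8 -0.1] tilt [-2.2e-03  3.0e-04 -1.0e+00]
 shift mm [ 4.3 90.9 -0. ] dist 90.96219772519127
 turn -0.07
spool 366 x [-39.6 -35.9  34.4  41.7  43.1] y [-21.2 -19.4  -3.1  18.   19. ] z [84.5 89.8]
spool 628 x [-37.2 -32.8  26.5  36.3  37.9] y [-21.  -19.7  -6.7   6.5   8.1] z [96.  99.9]
spool 1890 x [-27.5 -21.3   2.9  24.   28.7] y [-21.3 -20.3  -6.8   6.9   7.8] z [106.1 112. ]
grip 817 x [-13.2 -11.7   0.9  12.3  13.3] y [-103.3 -102.4  -94.   -87.1  -86.6] z [139.4 140.9]
```

View pics/c8.png

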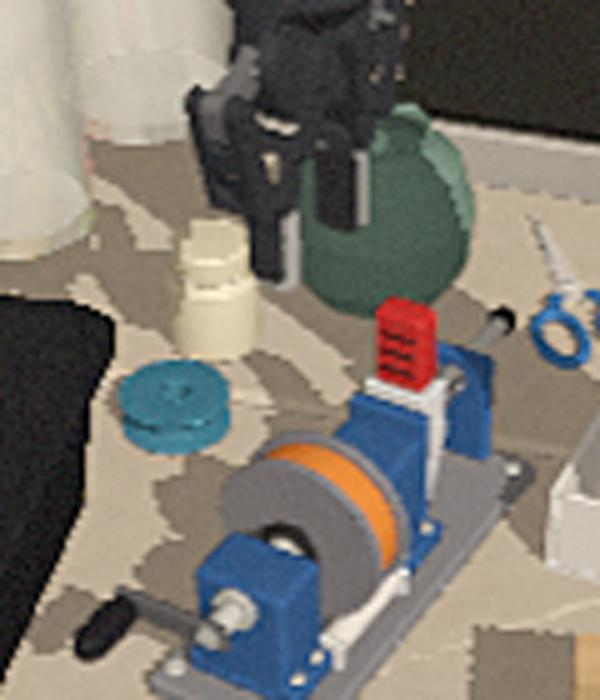

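View pics/w16.png

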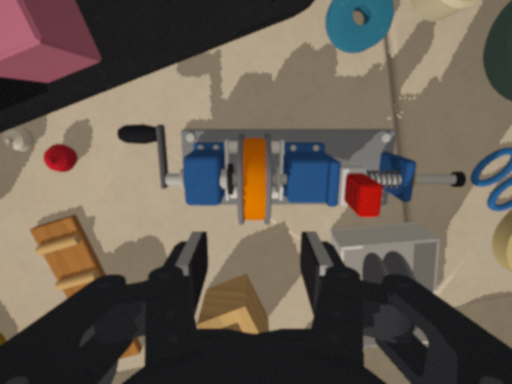

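```bash
python3 - <<'E'
from h import *
t=w2world(2.87,-96); print(t); shift([t[0],t[1],.215],-11.6)
E
```

```text
[ 0.6175079  -0.11621632]
t 24.6 tcp [ 0.6314 -0.0278  0.215 ] yawx -11.67 gap 0.551 F [ 1.  -0.8 -0.1] tilt [-2.2e-03  3.0e-04 -1.0e+00]
 shift mm [ 4.3 89.3 -0. ] dist 89.4486935266278
 turn -0.07
```

```bash
python3 -m jog '[2,44.8,0,0,0.1,1.7,44.7,0,0,0.1,0,0,20,0,0.1,0,0,40,0,0.1,0,0,0,0,0.1,0,0,0,0,0.1]'; python3 - <<'E'
from h import *
shift([.6175,-.1162,.1067],-11.6); snap('side','s17'); crop('s17',180,80,300,220,5,'c8'); shift([.6175,-.1162,.1067],-11.6)
E
```

```text
time_s: 25.35
ee_pos: [0.6179, -0.1163, 0.1569]
tcp_rot: [-3.125, 0.319, 0.0]
wrist_force: [1.2, 0.2, 1.4]
finger_gap: 0.55
t 25.35 tcp [ 0.6179 -0.1163  0.1569] yawx -11.66 gap 0.55 F [1.2 0.2 1.4] tilt [-0.  0. -1.]
 shift mm [-0.4 -0.  50.2] dist 50.15334378450048
 turn -0.06
t 25.4 tcp [ 0.6182 -0.1164  0.1574] yawx -11.66 gap 0.55 F [-0.1  0.3  0.9] tilt [ 1.2e-03 -3.0e-04 -1.0e+00]
 shift mm [-0.8 -0.  50.7] dist 50.72467682230982
 turn -0.06
```

View pics/c8.png

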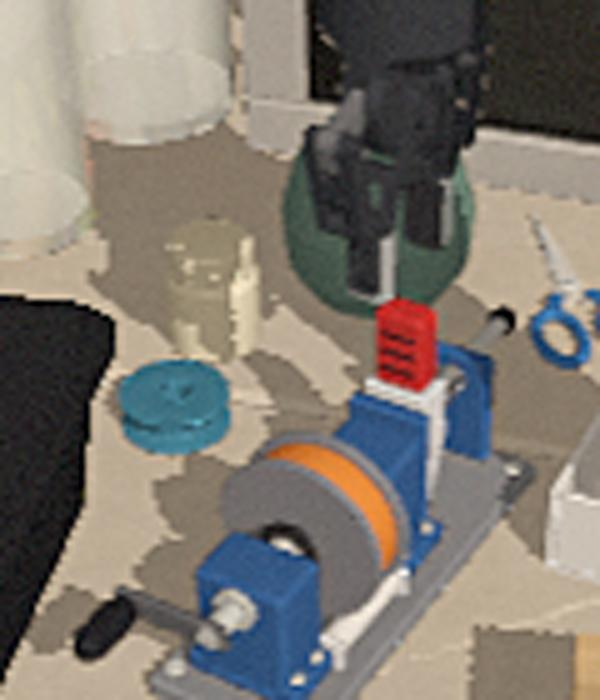

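```bash
python3 -m jog '[-0.4,0,25,0,0.1,0,0,24,0,0.1,0,0,0,0,0.1,0,0,0,0,-1,0,0,0,0,-1,0,0,0,0,-1,0,0,0,0,-1]' 90; python3 - <<'E'
from h import *
shift([.6175,-.1162,.1067],-11.6)
E
```

```text
time_s: 26.28
ee_pos: [0.6181, -0.1165, 0.1088]
tcp_rot: [3.125, -0.319, 0.004]
wrist_force: [0.5, 0.7, 7.2]
finger_gap: 0.194
t 26.27 tcp [ 0.6181 -0.1165  0.1088] yawx -11.67 gap 0.194 F [0.5 0.7 7.2] tilt [ 2.5e-03 -6.0e-04 -1.0e+00]
 shift mm [-0.6 -0.1  2.1] dist 2.2226426095900322
 turn -0.07
```

```bash
python3 -m jog '[0,0,-8,0,-1,0,0,-10,0,-1,0,0,-10,0,-1,0,0,-10,0,-1,0,0,-10,0,-1,0,0,-10,0,-1]'; python3 - <<'E'
from h import *
shift([.6175,-.1162,.25],-11.6)
E
python3 -m jog '[0,0,-15,0,-1,0,0,-30,0,-1,0,0,-30,0,-1,0,0,-10,0,-1,0,0,0,0,-1,0,0,0,0,-1]'; python3 - <<'E'
from h import *
snap('side','s18'); snap('scene','sc18'); crop('s18',180,60,320,220,4.5,'c8');crop('sc18',225,70,345,220,5,'c9'); shift([.454,.029,.25],11.7)
E
```

```text
time_s: 27.02
ee_pos: [0.6173, -0.1163, 0.1662]
tcp_rot: [3.125, -0.319, 0.001]
wrist_force: [0.5, -0.0, -1.9]
finger_gap: 0.193
t 27.02 tcp [ 0.6173 -0.1163  0.1662] yawx -11.67 gap 0.193 F [ 0.5 -0.  -1.9] tilt [ 4.e-04 -1.e-04 -1.e+00]
 shift mm [  0.2  -0.1 -83.8] dist 83.7709993805537
 turn -0.07
time_s: 27.78
ee_pos: [0.6167, -0.1161, 0.2491]
tcp_rot: [-3.125, 0.319, 0.003]
wrist_force: [-0.3, 0.5, -1.2]
finger_gap: 0.193
t 27.88 tcp [ 0.6167 -0.1161  0.2491] yawx -11.67 gap 0.194 F [ 0.2 -0.3 -1.3] tilt [-1.9e-03  6.0e-04 -1.0e+00]
 shift mm [-188.7 -109.2   -0.5] dist 218.00784255108695
 turn -23.37
```

View pics/c8.png

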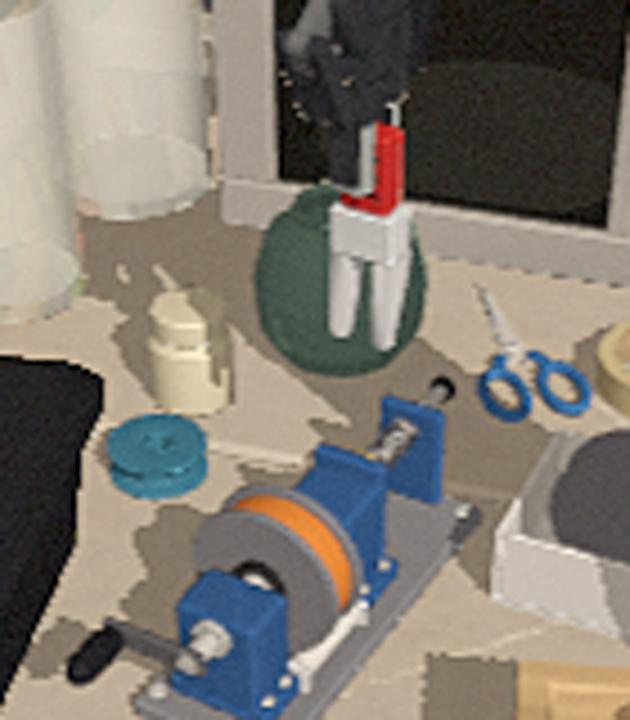

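View pics/c9.png

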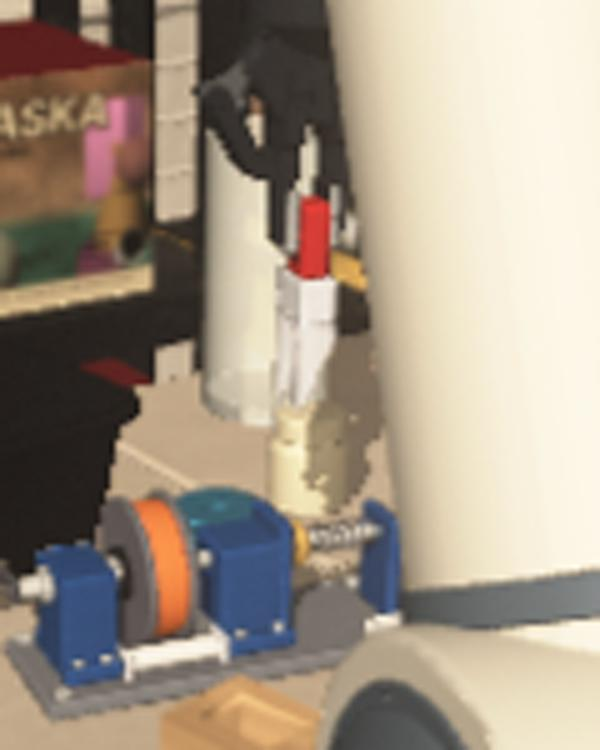

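```bash
python3 - <<'E'
from h import *
for t in('w2','w3','w11','w12','w8','s13','s16'):
    P,ok,im=cloud(t)
    m=ok&(np.hypot(P[...,0]-.452,P[...,1]-.032)<.055)&(abs(P[...,2]-.0705)<.003)
    q=P[m]
    if len(q)>100:
        r=cv2.minAreaRect((q[:,:2]*1000).astype(np.float32)); print(t,len(q),np.round(r[0],1),np.round(r[1],1),round(r[2],1),np.median(q[:,2]))
E
python3 -m jog '[0,0,0,-7.8,-1,0,0,0,-7.8,-1,0,0,0,-7.8,-1,0,0,0,0,-1]'; python3 - <<'E'
from h import *
shift([.454,.045,.25],11.7)
E
```

```text
w2 1260 [451.7  33.2] [75.5 60. ] 11.8 0.07059954047103353
w3 4623 [450.8  32.9] [75.8 60.1] 11.8 0.07079660925731854
w11 3441 [451.  33.] [75.2 62.4] 11.8 0.07080304129497345
w12 847 [453.9  24.2] [76.2 41.4] 9.4 0.07056470332659953
s13 443 [450.8  34.3] [75.1 61.9] 11.5 0.06884045111303327
s16 448 [450.9  34.2] [74.5 62.3] 10.5 0.06885672232248952
time_s: 28.38
ee_pos: [0.617, -0.1162, 0.2496]
tcp_rot: [-3.125, -0.32, 0.002]
wrist_force: [-0.0, 0.2, -1.1]
finger_gap: 0.193
t 28.38 tcp [ 0.617  -0.1162  0.2496] yawx 11.69 gap 0.193 F [-0.   0.2 -1.1] tilt [-1.1e-03  3.0e-04 -1.0e+00]
 shift mm [-126.9 -190.9   -0.2] dist 229.2085856551095
 turn -0.01
```

```bash
python3 - <<'E'
from h import *
a=np.radians(11.8); ex=np.array([np.cos(a),np.sin(a)]); ey=np.array([-np.sin(a),np.cos(a)]); c=np.array([.4512,.0330])
for t in('w11','s13','w2','w3'):
    P,ok,im=cloud(t); m=ok&(np.hypot(P[...,0]-.452,P[...,1]-.032)<.055)&(abs(P[...,2]-.0705)<.003)
    L=np.c_[(P[m][:,:2]-c)@ex,(P[m][:,:2]-c)@ey]*1000
    r=L[abs(L[:,1])<8]; s=L[abs(L[:,0])<12]
    print(t,'x hole',np.round([r[r[:,0]<0][:,0].max(),r[r[:,0]>0][:,0].min()],1),'y hole',np.round([s[s[:,1]<0][:,1].max(),s[s[:,1]>0][:,1].min()],1), 'ext',np.round([L[:,0].min(),L[:,0].max(),L[:,1].min(),L[:,1].max()],1))
E
crop=1; python3 - <<'E'
from h import *
crop('w11',20,140,150,260,5,'c8')
E
```

```text
w11 x hole [-19.8  20.1] y hole [-13.1  12. ] ext [-37.7  37.4 -31.1  31.3]
s13 x hole [-20.3  22.5] y hole [-11.9  17.1] ext [-37.7  37.4 -29.7  32.1]
w2 x hole [-23.1  17.2] y hole [-13.3  13.1] ext [-37.3  38.3 -29.9  30.1]
w3 x hole [-21.4  16.3] y hole [-14.4  13.4] ext [-38.3  37.5 -30.1  30.1]
```

View pics/c8.png

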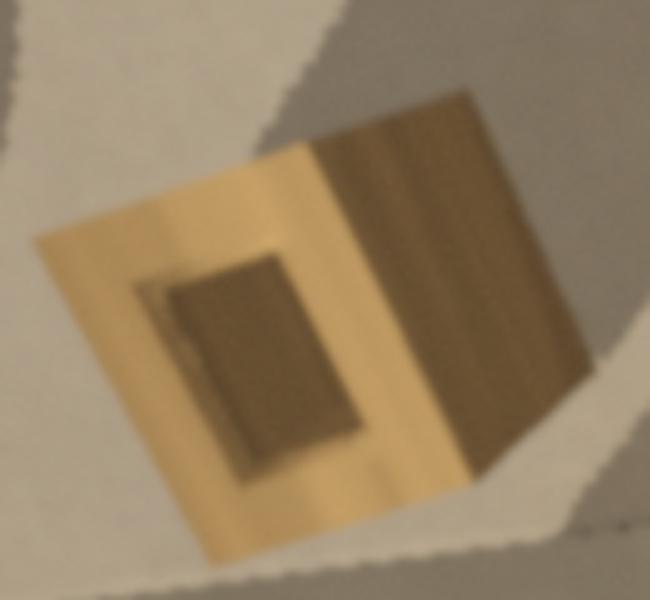

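```bash
python3 - <<'E'
from h import *
shift([.4537,.0332,.2],11.8)
E
```

```text
t 28.38 tcp [ 0.617  -0.1162  0.2496] yawx 11.69 gap 0.193 F [-0.   0.2 -1.1] tilt [-1.1e-03  3.0e-04 -1.0e+00]
 shift mm [-129.6 -179.3   49.8] dist 226.77913195700685
 turn -0.11
```

```bash
python3 -m jog '[-32.4,-44.8,0,0,-1,-32.4,-44.8,0,0,-1,-32.4,-44.8,0,0,-1,-32.4,-44.9,0,-0.1,-1,0,0,25,0,-1,0,0,22,0,-1,0,0,0,0,-1,0,0,0,0,-1]'; python3 - <<'E'
from h import *
shift([.4537,.0332,.2],11.8); snap('side','s19');snap('scene','sc19'); shift([.4537,.0332,.2],11.8)
a=np.radians(11.8); ex=np.array([np.cos(a),np.sin(a)]); ey=np.array([-np.sin(a),np.cos(a)]); c=np.array([.4512,.0330])
for t in('s19','sc19'):
    P,ok,im=cloud(t); L=np.stack([(P[...,:2]-c)@ex,(P[...,:2]-c)@ey,P[...,2]],-1)*1000
    r=ok&(abs(L[...,0])<42)&(abs(L[...,1])<35)
    for n,z0,z1 in(('top',67,74),('tips',114,130),('tines',130,160),('body',165,185)):
        q=L[r&(L[...,2]>z0)&(L[...,2]<z1)&((im.max(-1)-im.min(-1)<60)|(n=='top'))]
        if len(q)>5: print(t,n,len(q),np.round(np.percentile(q[:,0],[1,50,99]),1),np.round(np.percentile(q[:,1],[1,50,99]),1))
crop('s19',260,90,360,260,4.5,'c8');crop('sc19',230,100,330,260,4.5,'c9')
E
```

```text
time_s: 29.38
ee_pos: [0.4542, 0.0329, 0.2038]
tcp_rot: [3.125, 0.321, 0.001]
wrist_force: [-0.3, -0.7, -0.8]
finger_gap: 0.196
t 29.38 tcp [0.4542 0.0329 0.2038] yawx 11.73 gap 0.196 F [-0.3 -0.7 -0.8] tilt [ 4.e-04 -0.e+00 -1.e+00]
 shift mm [-0.4 -0.4  3.8] dist 3.880062192616219
 turn -0.07
t 29.48 tcp [0.4544 0.0328 0.204 ] yawx 11.77 gap 0.198 F [ 0.4 -0.1 -1.3] tilt [ 1.2e-03 -1.0e-04 -1.0e+00]
 shift mm [-0.6 -0.5  4. ] dist 4.110569565785936
 turn -0.03
s19 top 492 [-36.8  -0.9  36.5] [-28.6   3.5  32. ]
s19 tips 53 [-18.4   6.9  16.3] [ 7.8 10.5 12.5]
s19 tines 126 [-18.2  -8.6  16.4] [-1.4 10.4 12.7]
s19 body 145 [-17.7  -0.6  16.2] [ 7.9 10.6 12.2]
sc19 top 331 [-38.9  -2.3  37.5] [-30.5   1.5  30.7]
sc19 tips 44 [-19.9  -2.7  18. ] [ 2.4  8.2 11.7]
sc19 tines 152 [-19.9 -10.4  14.7] [-9.2  7.  10.9]
sc19 body 119 [-20.8 -11.1  14.2] [-9.3  8.4 11.4]
```

View pics/c8.png

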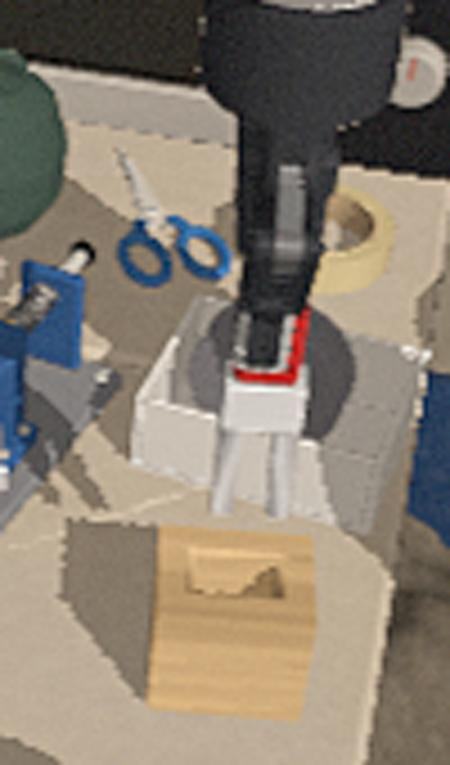

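View pics/c9.png

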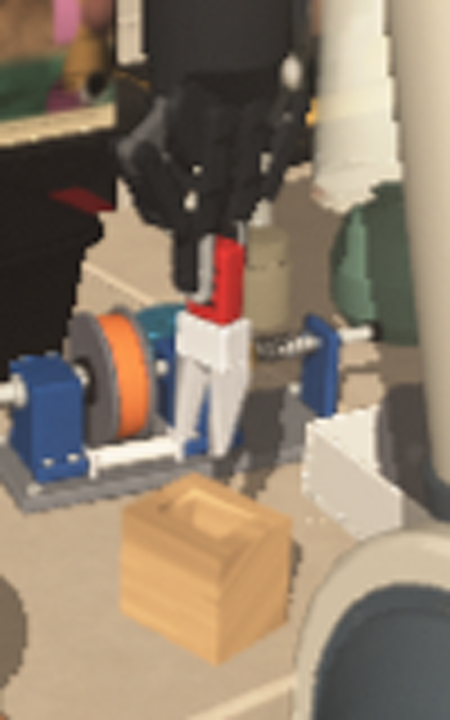

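```bash
python3 -m jog '[0.3,-0.8,15,0,-1,0,0,15,0,-1,0,0,15,0,-1,0,0,10,0,-1,0,0,0,0,-1,0,0,0,0,-1]'; python3 - <<'E'
from h import *
shift([.4545,.0336,.0958],11.8)
E
```

```text
time_s: 30.22
ee_pos: [0.4543, 0.0338, 0.1488]
tcp_rot: [3.125, 0.323, 0.001]
wrist_force: [0.4, 0.3, -1.6]
finger_gap: 0.195
t 30.23 tcp [0.4543 0.0338 0.1488] yawx 11.82 gap 0.195 F [ 0.4  0.3 -1.6] tilt [ 8.e-04 -0.e+00 -1.e+00]
 shift mm [ 0.1  0.2 53. ] dist 52.99637308086364
 turn 0.02
```

```bash
python3 -m jog '[0,0,10,0,-1,0,0,10,0,-1,0,0,10,0,-1,0,0,0,0,-1]'; python3 - <<'E'
from h import *
shift([.4545,.0336,.0958],11.8)
E
```

```text
time_s: 30.72
ee_pos: [0.4534, 0.0338, 0.1174]
tcp_rot: [-3.125, -0.323, 0.003]
wrist_force: [0.6, -0.1, -1.5]
finger_gap: 0.192
t 30.73 tcp [0.4534 0.0338 0.1174] yawx 11.82 gap 0.192 F [ 0.6 -0.1 -1.5] tilt [-1.8e-03  1.0e-04 -1.0e+00]
 shift mm [ 1.   0.4 21.6] dist 21.59978210534358
 turn 0.02
```

```bash
python3 -m jog '[0,0,8,0,-1,0,0,8,0,-1,0,0,3,0,-1,0,0,0,0,-1,0,0,0,0,-1]'; python3 - <<'E'
from h import *
shift([.4545,.0336,.0958],11.8)
E
```

```text
time_s: 31.35
ee_pos: [0.4541, 0.0338, 0.0994]
tcp_rot: [3.125, 0.324, 0.0]
wrist_force: [-0.1, -1.0, -0.9]
finger_gap: 0.196
t 31.35 tcp [0.4541 0.0338 0.0994] yawx 11.82 gap 0.196 F [-0.1 -1.  -0.9] tilt [ 2.e-04 -0.e+00 -1.e+00]
 shift mm [0.4 0.3 3.6] dist 3.6350707994491573
 turn 0.02
```

```bash
python3 -m jog '[0,0,2.5,0,-1,0,0,0.8,0,-1,0,0,0,0,-1]'; python3 - <<'E'
from h import *
shift([.4545,.0336,.0958],11.8)
E
python3 -m jog '[0,0,0,0,-0.5,0,0,0,0,0,0,0,0,0,0.2,0,0,0,0,0.2]';  python3 -m jog '[0,0,-30,0,0.2,0,0,-50,0,0.2,0,0,-50,0,0.2,0,0,-20,0,0.2,0,0,0,0,0.2,0,0,0,0,0.2]'; python3 - <<'E'
from h import *
snap('side','s20');snap('scene','sc20');snap('wrist','w20'); shift(None)
a=np.radians(11.8); ex=np.array([np.cos(a),np.sin(a)]); ey=np.array([-np.sin(a),np.cos(a)]); c=np.array([.4512,.0330])
P,ok,im=cloud('w20'); L=np.stack([(P[...,:2]-c)@ex,(P[...,:2]-c)@ey,P[...,2]],-1)*1000
q=L[ok&(abs(L[...,0])<30)&(abs(L[...,1])<25)&(L[...,2]>119)&(L[...,2]<140)]; print('key top',len(q),np.round(np.percentile(q,[2,50,98],axis=0),1).tolist())
Q=wf(P); z=Q[...,2];x=Q[...,0];y=Q[...,1]
for t in ('w20','s20'):
  P,ok,im=cloud(t); Q=wf(P); z=Q[...,2];x=Q[...,0];y=Q[...,1]
  for a,b in((80,90),(90,100),(100,116)):
    q=Q[ok&(abs(x)<50)&(y<24)&(y>-30)&(z>a)&(z<b)]
    if len(q)>5: print(t,'spool',len(q),'x',np.round(np.percentile(q[:,0],[1,50,99]),1),'y',np.round(np.percentile(q[:,1],[1,5,50,95,99]),1),'z',np.round(np.percentile(q[:,2],[50,99]),1))
crop('s20',180,100,360,260,4,'c8')
E
```

```text
time_s: 31.72
ee_pos: [0.454, 0.0338, 0.096]
tcp_rot: [-3.125, -0.324, 0.0]
wrist_force: [0.6, 0.3, -1.0]
finger_gap: 0.195
t 31.73 tcp [0.454  0.0338 0.096 ] yawx 11.82 gap 0.195 F [ 0.6  0.3 -1. ] tilt [-0.  0. -1.]
 shift mm [0.5 0.3 0.2] dist 0.5703268950549231
 turn 0.02
time_s: 32.22
ee_pos: [0.454, 0.0338, 0.096]
tcp_rot: [-3.125, -0.324, -0.0]
wrist_force: [-0.4, 0.5, 0.3]
finger_gap: 0.604
time_s: 32.98
ee_pos: [0.4535, 0.0338, 0.2451]
tcp_rot: [-3.125, -0.324, 0.002]
wrist_force: [-0.3, 0.6, -0.4]
finger_gap: 0.597
t 33.12 tcp [0.4535 0.0338 0.245 ] yawx 11.82 gap 0.598 F [ 0.9 -0.6 -0.2] tilt [-2.e-03  1.e-04 -1.e+00]
key top 580 [[-13.5, -13.4, 121.7], [0.3, -4.7, 125.8], [12.7, 3.9, 127.4]]
w20 spool 360 x [-42.6 -36.3 -14.1] y [-14.3 -12.8   1.5  14.9  15.1] z [85.8 89.9]
w20 spool 581 x [-38.  -29.5 -18.3] y [-14.6 -12.9   0.4  14.8  15. ] z [95.8 99.9]
w20 spool 771 x [-30.3 -18.6  -8.5] y [-14.8 -14.   -4.1  13.7  14.9] z [103.9 111.2]
s20 spool 146 x [-41.3 -13.4  39.7] y [-12.2 -10.1  14.8  17.1  19. ] z [85.1 89.9]
s20 spool 154 x [-35.3 -16.5  33.1] y [-12.5 -10.9  13.4  16.7  18. ] z [ 95.3 100. ]
s20 spool 185 x [-26.   -3.4  23.4] y [-13.1 -11.8   1.3  16.2  17.1] z [104.5 111. ]
```

View pics/c8.png

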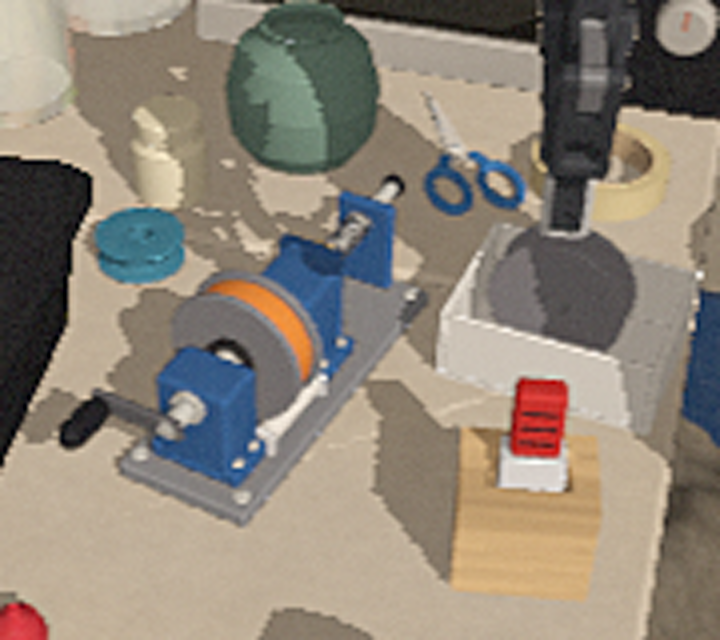

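View pics/w20.png

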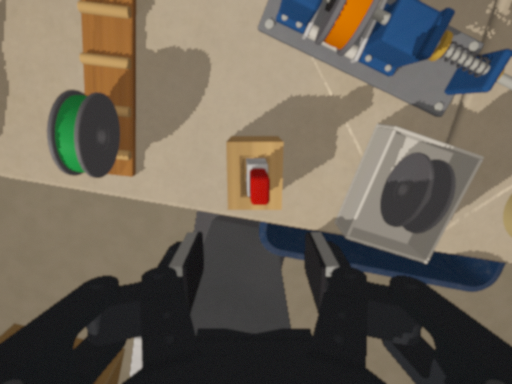

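```bash
python3 - <<'E'
from h import *
for t in('w2','w20','w16'):
    P,ok,im=cloud(t); Q=wf(P); h=cv2.cvtColor(im,cv2.COLOR_BGR2HSV)
    m=ok&(abs(Q[...,0])<20)&(Q[...,1]<-82)&(Q[...,1]>-125)&(Q[...,2]>60)&(Q[...,2]<90)&(h[...,0]>15)&(h[...,0]<32)&(h[...,1]>120)
    print(t,m.sum(),np.round(np.percentile(Q[m][:,1],[5,50,95]),1) if m.sum() else '')
manip.job_done()
E
```

```text
w2 110 [-98.7 -95.  -92.7]
w20 281 [-98.8 -94.9 -92.8]
w16 0 
the job is handed in; nothing more can be done
```

The spool change is done and handed in at about 33 s. I did not see a verdict, so the results below rest on my own checks.

- **Key in:** I pressed the key down astride the bar until it met firm contact at 22 N. The camera put its top at 139.5 mm, against 139 mm for fully home, and it held the bar on its own when released.
- **Empty spool:** I slid it off the fixed nose, lifted it out and released it. It stands on its rim inside the white box.
- **Orange spool:** I set it down at the load point; the camera put it at winder y = -6.7 mm. After I pulled the key, the spring bar pushed it home, and its faces measured -14.8 to +15 mm about the seat.
- **Spring bar:** The brass collar is back where it started, median y -94.9 mm against -95.0 mm at the beginning, so the bar is closed.
- **Key back:** It stands in its block with its top at 125.8 mm, which puts the tips on the pocket floor. It leans about 2° in the pocket, with its top about 5 mm off centre, as at the start and well inside the limit.
- **Other things:** In the last pictures the green spool, glue jar and small line spool look untouched, and the gripper is clear of everything. I did not measure those positions.

**Checks that disagreed:** Camera estimates of the key's sideways position over the bar differed by 2–3 mm. I used a middle value, and it went in freely.

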